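# Move the watch holder to the timing stand

## Robot

A 7-joint arm with a two-finger parallel gripper is mounted at the origin on the work surface. World frame = base frame: x ahead of the robot, y to its left, z up, the work surface at z = 0. Lengths are in m, angles in rad, forces in N, time in s.
With the tool pointing down it reaches from about 0.425 to 0.8 m from the base axis. Payload 8.3 kg.
Tool frame: the origin (TCP) lies on the centre line of the jaws, within the pads' length; the fingertips stand 25 mm ahead of it and the grasp point (between the pads) lies 6 mm ahead of it; z points along the fingers, x is the direction in which the jaws open and shut, and the axes are right-handed (so a half turn about z gives the same grasp; the last joint's range is limited). The gripper opens to 85 mm and grips with 20 to 120 N. Pads are 22 mm wide; open, the fingers measure 114 mm over their backs; the gripper's body (76 mm by 85 mm) begins 54 mm behind the grasp point. The pads swing forward as they close: fully open they stand 13 mm farther back than shut.
Start: joints at [-1.275, 0.383, 0.016, 1.37, -0.006, 1.388, -0.046], TCP at [0.219, 0.585, 0.235] pointing down, gripper open.
Joint ranges: [-2.95, 2.95], [-0.25, 2.06], [-1.52, 1.56], [0.18, 2.33], [-1.44, 4.58], [0.02, 2.06], [-3.01, 3.01]. Speed limits (rad/s): [2.39, 2.39, 3.01, 3.01, 3.14, 3.14, 3.14].

## Interface

Orientations are given as a unit quaternion [x, y, z, w].
In Python, from workcell import * gives the robot as it stands. The module is installed in compiled form; this text tells all that it offers.
- The arm moves only by the shell command python3 -m jog 'ROWS' [OPENING] [FORCE]. ROWS is JSON, a list of rows, each a list of 6 numbers: the shift along the tool's x, y, z in m, then the turn, a rotation vector about the tool's x, y, z in rad. A call has 1 to 10 rows; each row is the pose to reach, as a shift and turn from the pose commanded when the call began, along the tool's axes at that moment; what a row does not reach only later rows make up. A row lasts 1/12 s, in which the tool goes at most 41.7 mm and 7.16 degrees, less where a joint would pass 70% of its speed; a pose out of reach is approached as far as the arm can. A call with a gripper value outside its range is refused whole. OPENING is the gripper's target within -1 to 1 (shut at 1, half-way at 0, fully open at -1), set as the call begins (- or left out, the last holds). The fingers move at their own pace and stop on an object; FORCE is the grip in N (left out, the last holds). Time passes only in rows, so rows that repeat a pose let the fingers close. It gives the time, the measured TCP pose, the force and the opening at its end, in the units of the state.
- sense(): the state, without advancing time (a new reading comes with each control period).
- snapshot(name): name is "scene" or "top"; returns a dict with "frame" (400x640x3 uint8, blue, green, red), "fx", "fy", "cx", "cy" (pixels), "extrinsics" (4x4, takes a point from camera to world coordinates). Camera axes: x right, y down, z forward; pixel columns grow to the right and rows downward; lengths in m; the calibration is good to about 2 mm. A picture is of the moment at which its call begins. There is no depth.
- close_job(): hands the job in, once; it reports no verdict.
Trained networks look in a picture, given as the dict that the camera call returned (one of the last four; its "shot" number tells which), for a name from the list of things; names that differ only in an ending like _2 or _b are one class to them, and where a whole thing is asked for, a point or a joint stands for the part that bears it (a point fixed in the world has none). Each returns a list of dicts, best first, with "conf" (0 to 1); they miss things now and then, are a little off and sometimes report something else, mostly with a low value. They report only what shows in the picture. A call takes as long as a camera call. They do not tell look-alikes from the thing itself.
- trace(picture, query): "mask" (400x640 bool, what is visible of it) and "bbox" ([left, top, right, bottom] in pixels, round what is visible of it).
The state is a dict: "time_s": time; "joint_pos": joint angles; "qvel": joint speeds; "joint_efforts": joint torques, N m; "tool_pos": TCP position; "ee_rot": TCP orientation; "force": force on the tool from outside, world axes, zero at the start; "moment": the same for the moment, N m; "finger_gap": finger opening in m.
Only numpy, scipy, OpenCV 4.12 (cv2) and the standard library are available. Lean on these libraries where they do the work, as an engineer would, in place of code of your own. Each camera call takes 0.05 s, during which the arm holds its last target.

## Task

The watch sits in its spring-clip holder, latched in the bench stand with the rectangular foot. Press that stand's catch so that the holder springs free, draw it straight out along the dovetail, and slide it into the timing stand with the round foot, gently and by feel, until the catch clicks up behind the plate, then let go. The pick-up is delicate: never let the holder bear on the timing stand with more than 35 N; do not press on the watch, and leave the other things on the bench where they are.

Things in the scene. Friction and masses are not known exactly. Their poses are not given: they have to be found in the camera images.
- stand_a: Bench stand, aluminium, fixed: RECTANGULAR foot 120 x 84 mm, dovetail track 66 mm wide on top. Origin on the bench under the home position of the holder's origin; z up, x along the track INTO the stand (mouth at the -x end, thumb pad of the catch in front of it). Track floor 42 mm above the origin.
- stand_b: Foot of the timing pick-up stand, fixed: ROUND, 120 mm across, short pillar. Origin on the bench; z up. It carries a head (black housing behind its stop) with a track, ejector and catch like stand_a's, same axes (x into the stand), track floor 56 mm above this origin. The head is clamped fore or aft on a slide, so its home position lies anywhere from x = -12 to 12 mm of this origin (y = 0): not measured, find it by feel.
- track_a (a point): Point on stand_a's track floor where the origin of the latched holder lies; axes as the stand. In this frame: undercut 45-degree rails 9.5 mm high from x = -22 to 31 mm, flaring out 4 mm a side (and the floor dipping 3 mm) from there to x = -36 mm; firm end stop, 12 mm high, at x = 31.8 to 46 mm. A damped spring ejector in the stop pushes a freed holder out to x = -11 mm (2 to 4 N).
- holder_grip (a point): Where to grip the holder's aluminium body, across y: on its middle, 3 mm above half height. Body 50 mm long (x), 44 mm wide (y), 30 mm high, flat sides; its underside is 4.5 mm and this point 22.5 mm above the rails when the plate is in a track. Jaws and watch reach 18 mm above this point. Axes as holder, at x = 5, y = 0, z = 32 mm in its frame. Loose, about 0.3 kg.
- holder: Watch holder: steel dovetail plate 60 mm long (x -30 to 30 mm), foot 44 mm wide and 2.5 mm thick, then 45-degree flanks, carrying the body of holder_grip. Origin: centre of the plate's underside; z up; x the sliding direction, +x end goes in first. Play in a track: 1.2 mm to each side and upward. Starts latched in stand_a.
- watch: Steel watch case held dial up in the brass jaws on top of the holder's body, 36 mm across, 9 mm thick (6 mm stand out), centred over holder_grip. Its origin is at x = 0, y = 0, z = 41 mm in the holder's frame. It moves with the holder.
- catch_a (a joint): Catch of stand_a, m: 0 = up and catching, grows as its thumb pad is pressed down, 0.0075 at the bottom. Sprung: 1 to 2 N to start, 3 to 4 N for the whole way. Its tooth stands 3.5 mm above the track floor at x = -36 to -30 mm of track_a, with a ramp towards the mouth from x = -46 mm; pressed 3.5 mm or more it frees the holder.
- catch_b (a joint): Catch of stand_b, like catch_a. As the plate slides in (holder's origin, x from home): the catch is pushed down from x = -70 mm by 2 to 3.5 mm and stays so; the ejector is met at x = -11 mm; at x = 0 the catch clicks up to 0; a firm stop is met at x = 1.8 mm; let go, the ejector rests the plate back on the catch. It takes 1 to 5 N, more only against the stop.
- pad_a (a point): Middle of the top face of catch_a's steel thumb pad, 24 mm long (x), 30 mm wide (y), level: x = -58 mm, y = 0, 4 mm below the track floor while up (frame of track_a). Axes as stand_a. A freed plate stops about 17 mm short of this point.
- tray: Clear acrylic parts tray, 150 x 110 x 22 mm, loose. Origin under its centre.
- loupe: Steel eye loupe standing on its small end, 34 mm across, 30 mm high, loose. Origin under its centre.
- screwdriver: Small screwdriver with a yellow plastic handle, lying, 110 mm long and 10 mm thick, loose. Origin on its axis at the handle's end; x towards the tip.
- ring_dish: Grey ceramic ring dish with a cone in the middle, 84 mm across, 35 mm high, loose. Origin under its centre.
- tweezers: Steel tweezers lying flat, 115 x 9 x 4 mm, loose. Origin under the middle; x along them.
- blower: Black rubber dust blower standing on its base, 48 mm across, 84 mm high, loose. Origin under its centre.
- oil_jar: Small glass jar with a steel cap, 36 mm across, 45 mm high, loose. Origin under its centre.
- case_back: Steel watch case back, a disc 34 mm across, 4 mm thick, loose. Origin under its centre.
Mind the look-alikes: they are no part of the job. Leave any turquoise look-alike of the stand_a alone.

How it is judged:
By the outcome, as a careful person would: the job done as asked, in the order asked, and still so for the second after the job is handed in, with the robot touching nothing.
It also fails if it takes over 64 s, if anything falls off the work surface, if the arm or the gripper's body presses on something with over 40 N, if the wrist force passes 120 N, or if a joint passes its speed limit or range.

## Working session

There is one attempt and no reset: what is moved stays moved. The work goes in short steps, Python scripts to look and compute and a shell command to move; the robot and the scene stay as the last step left them, time stands still between calls to the robot, and variables do not carry over. Pictures are saved under pics/ and viewed, and the job is handed in when it is done.

```bash
mkdir -p pics; ls
python3 - <<'E'
from workcell import *
import cv2
s=sense()
for k,v in s.items(): print(k,v)
for n in("scene","top"):
    p=snapshot(n); cv2.imwrite(f"pics/{n}0.png",p["frame"]); print(n,p["fx"],p["fy"],p["cx"],p["cy"],p["extrinsics"],p["shot"])
    for q in("stand_a","stand_b","holder","watch","pad_a","catch_b","tray"):
        for d in trace(p,q): print(q,round(d["conf"],2),d["bbox"],int(d["mask"].sum()))
E
```

```text
pics
time_s 0.0
joint_pos [-1.27490574  0.38424725  0.01637157  1.37116878 -0.0062901   1.38822085
 -0.04653358]
qvel [ 0.00089732  0.00022622  0.00183712  0.00043547  0.00042179 -0.00051651
  0.00103658]
joint_efforts [ 3.25515166e-04 -6.27613449e+01  8.44545923e-01 -3.71826732e+01
  1.65214349e-02  1.41781595e-02 -2.52867039e-05]
tool_pos [0.21925401 0.58473635 0.23406657]
ee_rot [ 8.21921165e-01  5.69600390e-01 -8.06302691e-04  5.86990048e-04]
force [0.42772084 0.68498027 0.08239212]
moment [ 0.00642746 -0.02129744  0.02369216]
finger_gap 0.08534541665755384
scene 384.1354512794102 384.1354512794102 316.83914737843224 197.76249025494099 [[-0.3295097   0.81318066 -0.47975053  1.00956563]
 [ 0.94411756  0.28814207 -0.16005054  0.14228989]
 [ 0.0080863  -0.5056791  -0.86268375  0.8773631 ]
 [ 0.          0.          0.          1.        ]] 1
stand_a 0.95 [354.7, 213.4, 406.0, 270.0] 1138
stand_a 0.77 [209.7, 156.0, 272.3, 200.3] 2043
stand_a 0.7 [433.9, 282.7, 486.7, 349.2] 2435
stand_b 0.95 [354.7, 213.4, 406.0, 270.0] 1138
stand_b 0.77 [209.7, 156.0, 272.3, 200.3] 2043
stand_b 0.7
[... 298 characters left out ...]
 3410
tray 0.43 [479.3, 244.9, 502.4, 262.9] 408
top 412.8136781051087 412.8136781051087 321.56905148928524 202.48462521700722 [[-0.01965492 -0.9825264   0.18508259  0.35223886]
 [-0.99970983  0.0167348  -0.01732653  0.00884751]
 [ 0.01392645 -0.18536944 -0.98257021  1.21443329]
 [ 0.          0.          0.          1.        ]] 2
stand_a 0.93 [244.9, 175.0, 276.3, 225.4] 860
stand_a 0.58 [368.6, 182.5, 414.1, 238.3] 1676
stand_a 0.51 [248.0, 180.1, 266.8, 208.7] 376
stand_b 0.93 [244.9, 175.0, 276.3, 225.4] 860
stand_b 0.58 [368.6, 182.5, 414.1, 238.3] 1676
stand_b 0.51 [248.0, 180.1, 266.8, 208.7] 376
catch_b 0.39 [449.2, 178.6, 464.5, 192.9] 151
tray 0.6 [285.7, 109.0, 322.1, 158.3] 1733
```

View pics/scene0.png

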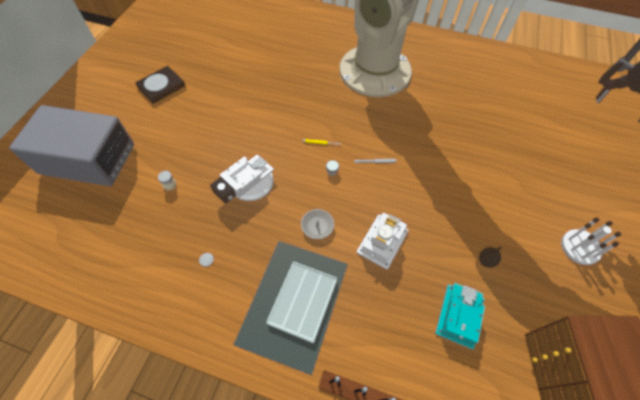

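View pics/top0.png

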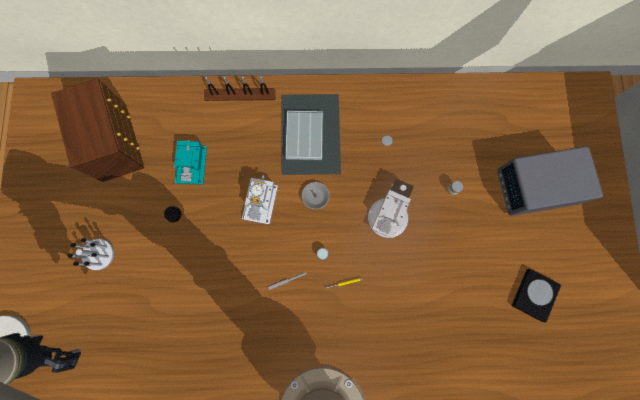

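Top view: stand_a with the watch is around (260,200), stand_b (round foot, black housing) around (390,210), and the turquoise decoy at (190,162). I'll enlarge these next.

Run:
```python
import cv2,numpy as np
t=cv2.imread("pics/top0.png"); s=cv2.imread("pics/scene0.png")
def c(i,x,y,w,h,k): return cv2.resize(i[y:y+h,x:x+w],None,fx=k,fy=k,interpolation=cv2.INTER_CUBIC)
cv2.imwrite("pics/c1.png",np.hstack([c(t,225,165,64,64,6),c(t,355,170,64,64,6)]))
cv2.imwrite("pics/c2.png",np.hstack([c(s,345,205,72,72,5),c(s,205,145,72,72,5)]))
```

```text
(no output)
```

View pics/c1.png

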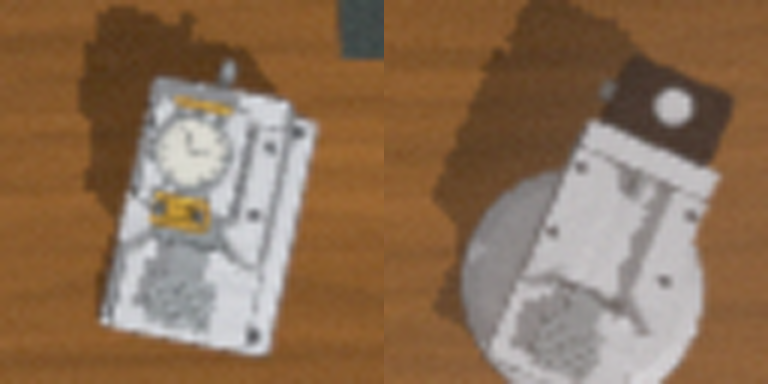

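View pics/c2.png

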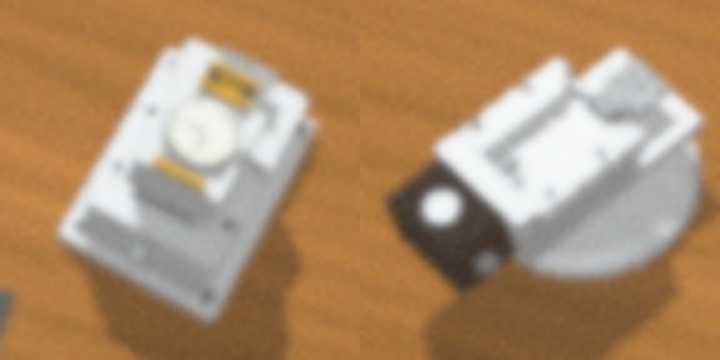

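```bash
cat > h.py <<'E'
from workcell import *
import cv2,numpy as np
def crop(i,x,y,w,h,k):
    o=cv2.resize(i[y:y+h,x:x+w],None,fx=k,fy=k,interpolation=cv2.INTER_CUBIC)
    for a in range((x+4)//5*5,x+w,5):
        X=int((a-x+.5)*k); cv2.line(o,(X,0),(X,6 if a%10 else 12),(0,0,255),1)
        if a%10==0: cv2.putText(o,str(a),(X-12,24),0,.4,(255,255,0),1)
    for a in range((y+4)//5*5,y+h,5):
        Y=int((a-y+.5)*k); cv2.line(o,(0,Y),(6 if a%10 else 12,Y),(0,0,255),1)
        if a%10==0: cv2.putText(o,str(a),(14,Y+4),0,.4,(255,255,0),1)
    return o
def avg(name,n=4):
    f=[]
    for _ in range(n):
        p=snapshot(name); f.append(p["frame"].astype(float))
    p=dict(p); p["avg"]=np.mean(f,0).round().astype(np.uint8); return p
def ray(p,u,v,z):
    E=p["extrinsics"]; d=E[:3,:3]@np.array([(u-p["cx"])/p["fx"],(v-p["cy"])/p["fy"],1]); o=E[:3,3]
    return o+d*(z-o[2])/d[2]
def proj(p,X):
    E=p["extrinsics"]; c=(np.atleast_2d(X)-E[:3,3])@E[:3,:3]
    return np.c_[c[:,0]/c[:,2]*p["fx"]+p["cx"],c[:,1]/c[:,2]*p["fy"]+p["cy"]]
E
python3 - <<'E'
from h import *
import pickle
P={n:avg(n) for n in("top","scene")}
pickle.dump(P,open("P.pkl","wb"))
t,s=P["top"]["avg"],P["scene"]["avg"]
cv2.imwrite("pics/ta.png",crop(t,236,170,50,60,10))
cv2.imwrite("pics/tb.png",crop(t,362,174,58,68,9)[:600])
cv2.imwrite("pics/sa.png",crop(s,350,208,64,66,9))
cv2.imwrite("pics/sb.png",crop(s,204,150,76,56,10))
E
```

```text
(no output)
```

View pics/ta.png

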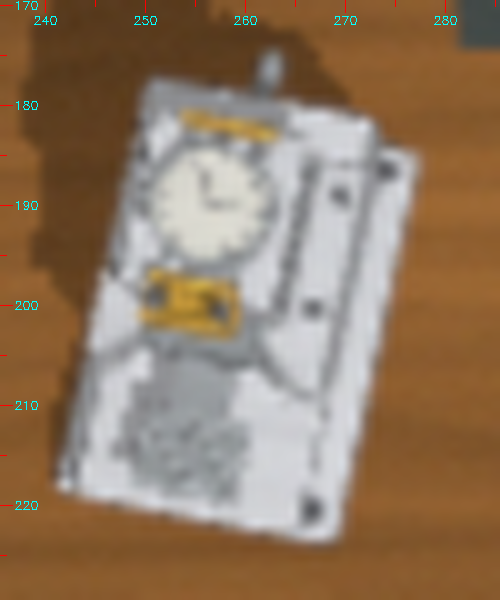

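View pics/tb.png

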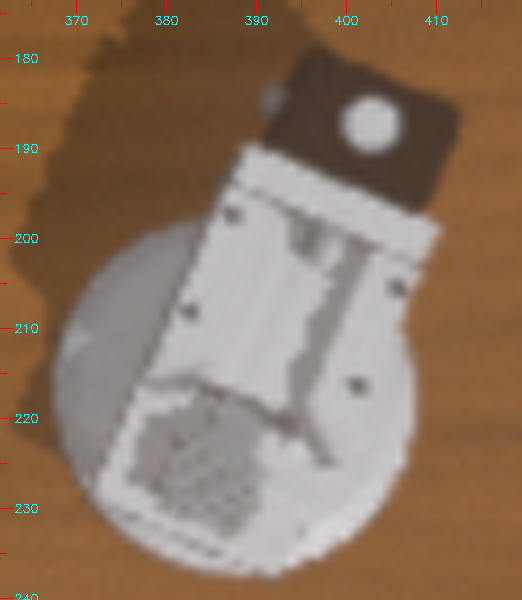

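View pics/sa.png

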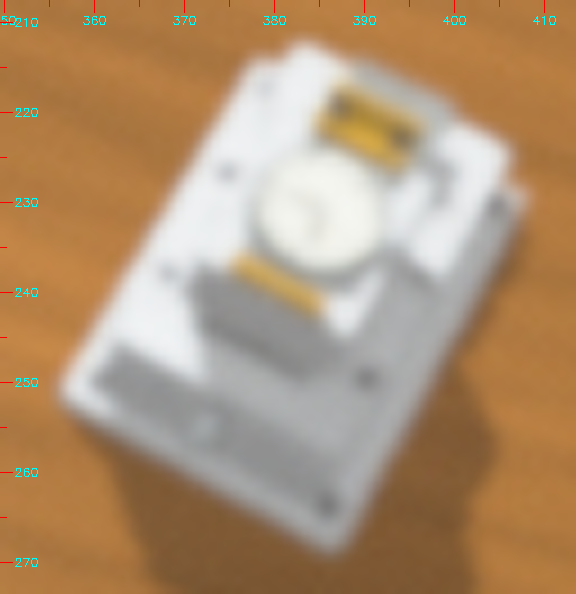

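View pics/sb.png

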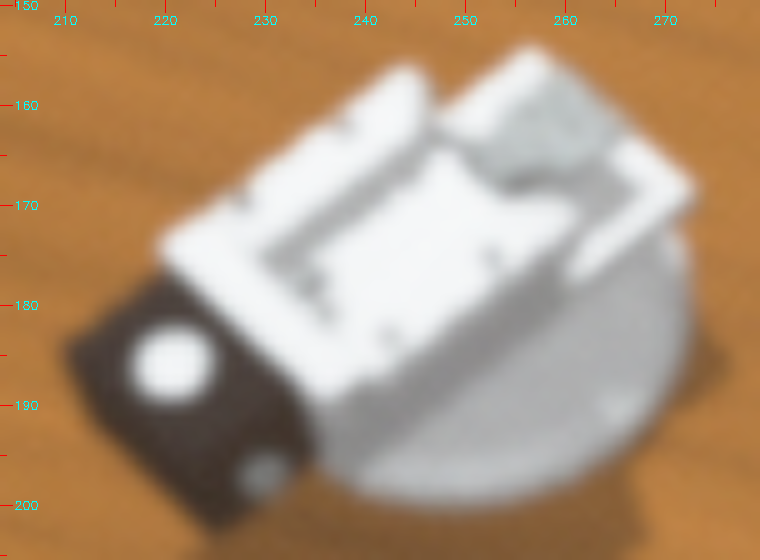

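```bash
cat > fit.py <<'E'
from h import *
import pickle
from scipy.optimize import least_squares
P=pickle.load(open("P.pkl","rb"))
def c2p(X,Y,x,y,k): return np.array([x+X/k-.5,y+Y/k-.5])
def T(par,pts,z0):
    x,y,a=par; c,s=np.cos(a),np.sin(a); q=np.asarray(pts,float)/1000
    return np.c_[x+c*q[:,0]-s*q[:,1],y+s*q[:,0]+c*q[:,1],q[:,2]+z0]
E
python3 - <<'E'
from fit import *
t=P["top"];s=P["scene"]
# quick rays
A=lambda X,Y:c2p(X,Y,236,170,10)
B=lambda X,Y:c2p(X,Y,362,174,9)
SA=lambda X,Y:c2p(X,Y,350,208,9)
SB=lambda X,Y:c2p(X,Y,204,150,10)
print("watch top",ray(t,*A(206,205),.092),"scene",ray(s,*SA(320,213),.092))
print("stopB fl",ray(t,*B(245,146),.068),ray(s,*SB(325,403),.068))  # scene: near black
print("stopB fr",ray(t,*B(441,228),.068),ray(s,*SB(158,245),.068))
print("stopA fr",ray(t,*A(375,118),.054),ray(t,*A(318,400),.0515))
print("foot A",[ray(t,*A(*q),.01)[:2].round(4) for q in((333,543),(420,155))],[ray(s,*SA(*q),.01)[:2].round(4) for q in((335,555),(525,195))])
E
```

```text
watch top [0.60203538 0.1701486  0.092     ] scene [0.60392057 0.17063112 0.092     ]
stopB fl [ 0.60193029 -0.20344542  0.068     ] [ 0.60458916 -0.20339408  0.068     ]
stopB fr [ 0.57443616 -0.26411021  0.068     ] [ 0.57608436 -0.26324235  0.068     ]
stopA fr [0.63537289 0.12722985 0.054     ] [0.55357116 0.14354187 0.0515    ]
foot A [array([0.5181, 0.1438]), array([0.6345, 0.1183])] [array([0.6568, 0.2016]), array([0.5372, 0.2261])]
```

```bash
cat >> fit.py <<'E'
def box(x0,x1,y0,y1,z0,z1):
    c=[(x,y,z) for z in(z0,z1) for x,y in((x0,y0),(x1,y0),(x1,y1),(x0,y1))]
    e=[(0,1),(1,2),(2,3),(3,0),(4,5),(5,6),(6,7),(7,4),(0,4),(1,5),(2,6),(3,7)]
    return c,e
def draw(cam,win,par,parts,z0,out,img=None):
    x,y,w,h,k=win; p=P[cam]; o=crop(p["avg"] if img is None else img,*win)
    for (c,e),col in parts:
        q=(proj(p,T(par,c,z0))-[x,y]+.5)*k
        for a,b in e: cv2.line(o,tuple(q[a].round().astype(int)),tuple(q[b].round().astype(int)),col,1,cv2.LINE_AA)
    cv2.imwrite(out,o)
def circ(x,y,r,z,n=40):
    a=np.linspace(0,2*np.pi,n,endpoint=False)
    return [(x+r*np.cos(t),y+r*np.sin(t),z) for t in a],[(i,(i+1)%n) for i in range(n)]
WA=(236,170,50,60,10);WB=(362,174,58,66,9);SAw=(350,208,64,66,9);SBw=(204,150,76,56,10)
R,G,Bl,Y=(0,0,255),(0,200,0),(255,0,0),(255,0,255)
def partsA(wx=5,f0=-74,f1=46,fz=-32):
    return [(box(31.8,46,-33,33,0,12),R),(box(-20,30,-22,22,14,44),G),(circ(wx,0,18,50),Bl),(box(-70,-46,-15,15,-5,-4),Y),(box(f0,f1,-42,42,-42,fz),Bl),(box(-22,31,-33,33,0,9.5),G)]
E
python3 - <<'E'
from fit import *
par=(.598,.1715,np.deg2rad(-12))
draw("top",WA,par,partsA(),.042,"pics/o1.png");draw("scene",SAw,par,partsA(),.042,"pics/o2.png")
a=cv2.imread("pics/o1.png");b=cv2.imread("pics/o2.png");h=max(a.shape[0],b.shape[0])
pad=lambda i:cv2.copyMakeBorder(i,0,h-i.shape[0],0,0,0)
m=np.hstack([pad(a),pad(b)]);print(m.shape)
cv2.imwrite("pics/o12.png",cv2.resize(m,(800,int(m.shape[0]*800/m.shape[1]))))
E
```

```text
(600, 1076, 3)
```

View pics/o1.png

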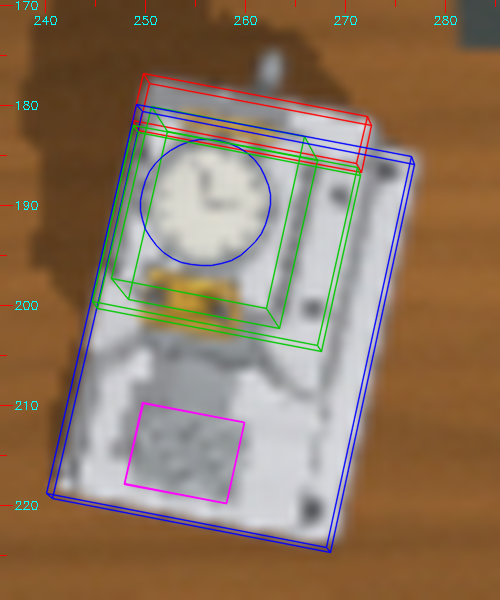

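View pics/o2.png

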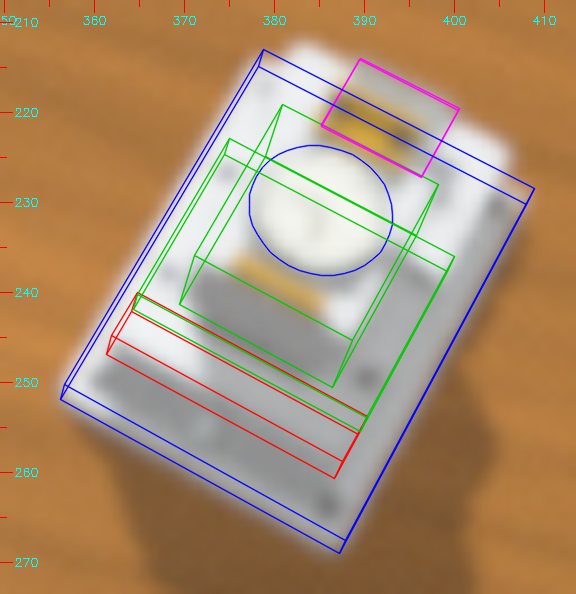

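```bash
cat > edge.py <<'E'
from fit import *
from scipy.ndimage import map_coordinates,gaussian_filter1d
def chan(img):
    f=img.astype(float); return f[...,2]-f[...,0]   # R-B: high on wood
def edgepts(cam,par,z0,segs,n=25,R=3.5):
    """segs: list of (p,q) 3D mm; returns list of arrays of residual along normals"""
    p=P[cam];C=chan(p["avg"]);out=[]
    for a,b in segs:
        q=proj(p,T(par,[a,b],z0)); d=q[1]-q[0];L=np.hypot(*d);d/=L;nrm=np.array([-d[1],d[0]])
        ss=np.linspace(-R,R,57)
        for t in np.linspace(.12,.88,n):
            c=q[0]+d*L*t
            v=map_coordinates(C,[c[1]+ss*nrm[1],c[0]+ss*nrm[0]],order=3)
            g=np.abs(np.gradient(gaussian_filter1d(v,3)));i=g[3:-3].argmax()+3
            out.append(ss[i] if g[i]>1.2 else np.nan)
    return np.array(out)
E
python3 - <<'E'
from edge import *
# A foot outline at the bench and foot top; visible against wood: top cam: -y side bottom (z=-42) & mouth end bottom; scene: +y side, far end bottom, -y side(top of foot?) 
def segs(f0,f1,fz):
    lo=-42
    return {"top":[((f0,-42,lo),(f1,-42,lo)),((f0,-42,lo),(f0,42,lo))],
            "scene":[((f0,42,lo),(f1,42,lo)),((f1,-42,lo),(f1,42,lo)),((f0,-42,fz),(f1,-42,fz))]}
par=np.array([.598,.1715,np.deg2rad(-12),-74]); 
db=[np.zeros(2)]
def sol(par,cams):
    for it in range(6):
        S=segs(par[3],par[3]+120,-32)
        base={c:edgepts(c,par[:3],.042,S[c]) for c in cams}
        # build linear model: numeric Jacobian of normal displacement
        J=[];r=[]
        for c in cams:
            k=0
            for si,(a,b) in enumerate(S[c]):
                q=proj(P[c],T(par[:3],[a,b],.042));d=q[1]-q[0];d/=np.hypot(*d);n=np.array([-d[1],d[0]])
                for t in np.linspace(.12,.88,25):
                    m=np.array(a)+(np.array(b)-np.array(a))*t
                    def pos(pp):
                        mm=m+np.array([pp[3]-par[3],0,0]); return proj(P[c],T(pp[:3],[mm],.042))[0]
                    j=[];p0=pos(par)
                    for i,h in enumerate((1e-4,1e-4,1e-3,.1)):
                        pp=par.copy();pp[i]+=h;j.append(n@(pos(pp)-p0)/h)
                    if not np.isnan(base[c][k]): J.append(j);r.append(base[c][k])
                    k+=1
        J=np.array(J);r=np.array(r)
        J=J[:,:3]
        w=1/np.maximum(1,np.abs(r)/.4)
        dx=np.linalg.lstsq(J*w[:,None],r*w,rcond=None)[0];par=par.copy();par[:3]+=dx
    for c in cams: print(c,[np.nanmedian(x).round(2) for x in np.split(edgepts(c,par[:3],.042,segs(par[3],par[3]+120,-32)[c]),len(S[c]))])
    return par
for cams in(["top","scene"],["top"],["scene"]):
    p=sol(par,cams);print(cams,p[:2].round(4),np.rad2deg(p[2]).round(2),p[3])
E
```

```text
top [np.float64(0.12), np.float64(-0.25)]
scene [np.float64(-1.25), np.float64(0.25), np.float64(0.0)]
['top', 'scene'] [0.5996 0.1697] -11.79 -74.0
top [np.float64(0.0), np.float64(0.0)]
['top'] [0.5987 0.1693] -12.0 -74.0
scene [np.float64(-0.75), np.float64(0.0), np.float64(0.38)]
['scene'] [0.6004 0.1707] -10.75 -74.0
```

Run:
```python
from edge import *
parts=[(box(31.8,46,-33,33,0,12),R),(box(-22,31,-33,33,0,9.5),G),(box(-70,-46,-15,15,-5,-4),Y),(box(-22,31,-22,22,0,0),R)]
par=(.5475,-.2141,np.deg2rad(-25))
draw("top",WB,par,parts,.056,"pics/o3.png");draw("scene",SBw,par,parts,.056,"pics/o4.png")
t=P["top"]
# disc from both cams: left/bottom boundary points
for cam,win,pts in(("top",WB,[(53,390),(130,247),(85,290),(110,525),(180,568),(270,578),(350,535),(405,450),(418,390)]),("scene",SBw,[(690,330),(680,395),(620,460),(540,495),(450,505),(380,492),(672,225)])):
  for z in(0,.01):
    q=np.array([ray(P[cam],*c2p(X,Y_,win[0],win[1],win[4]),z)[:2] for X,Y_ in pts])
    f=least_squares(lambda v:np.hypot(*(q-v[:2]).T)-.06,[.53,-.21])
    print(cam,z,f.x.round(4),(f.fun*1000).round(1))
```

```text
top 0 [ 0.532 -0.208] [-0.1  0.2  0.2 -0.   0.2  1.1 -0.9 -1.   1.4]
top 0.01 [ 0.5309 -0.2063] [-0.5 -0.5 -0.4 -0.2  0.   0.9 -1.2 -1.5  0.8]
scene 0 [ 0.5318 -0.2054] [-2.   1.6  1.4 -0.2 -0.9 -1.  -0.8]
scene 0.01 [ 0.5369 -0.2022] [-2.   1.7  1.6 -0.1 -1.  -1.3 -1.2]
```

View pics/o3.png

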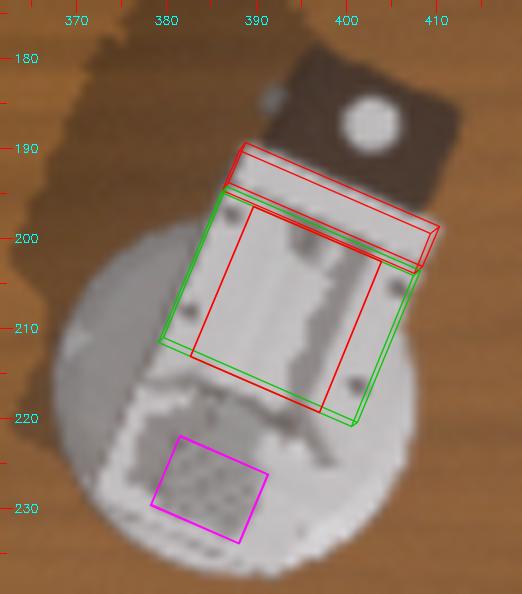

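View pics/o4.png

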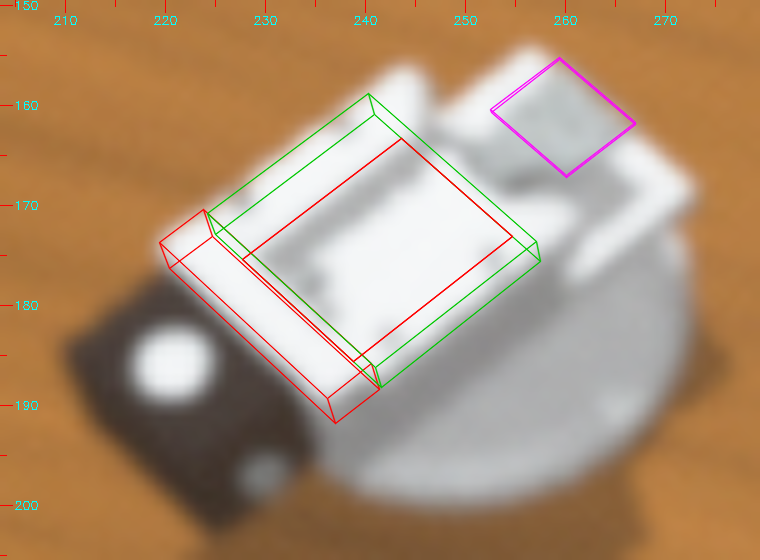

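```bash
cat > go.py <<'E'
import sys
from h import *
from scipy.spatial.transform import Rotation as Rn
A=dict(o=(.598,.170),yaw=-12.0,z=.042); B=dict(o=(.5475,-.2141),yaw=-25.0,z=.056)
def w(F,x,y=0): 
    a=np.deg2rad(F["yaw"]); return np.array([F["o"][0]+np.cos(a)*x/1e3-np.sin(a)*y/1e3,F["o"][1]+np.sin(a)*x/1e3+np.cos(a)*y/1e3])
def to(F,x,y,z,yaw=None):
    """target TCP in frame F: x,y mm, absolute z m"""
    s=sense(); R0=Rn.from_quat(s["ee_rot"]); t=np.r_[w(F,x,y),z]
    a=np.deg2rad((F["yaw"] if yaw is None else yaw)+90)
    X=np.array([np.cos(a),np.sin(a),0]);Z=np.array([0,0,-1.]);R1=Rn.from_matrix(np.c_[X,np.cross(Z,X),Z])
    print("t",t.round(4),"shift",R0.inv().apply(t-s["tool_pos"]).round(4),"turn",(R0.inv()*R1).as_rotvec().round(4))
def st(F):
    s=sense(); a=np.deg2rad(F["yaw"]); Ri=np.array([[np.cos(a),np.sin(a)],[-np.sin(a),np.cos(a)]])
    d=Ri@(s["tool_pos"][:2]-F["o"]); f=Ri@s["force"][:2]; R=Rn.from_quat(s["ee_rot"]); X=R.apply([1,0,0])
    print("t %.2f x %.1f y %.1f z %.1f mm | F %.1f %.1f %.1f | gap %.1f yaw-err %.2f tilt %s M %s"%(s["time_s"],d[0]*1e3,d[1]*1e3,s["tool_pos"][2]*1e3,*f,s["force"][2],s["finger_gap"]*1e3,np.rad2deg(np.arctan2(X[1],X[0]))-90-F["yaw"],R.apply([0,0,1]).round(4)[:2],s["moment"].round(2)))
E
python3 -c "
from go import *
st(A);to(A,-58,0,.15)"
```

```text
t 1.20 x -456.6 y 327.4 z 235.1 mm | F -0.1 0.4 -0.9 | gap 85.4 yaw-err -8.56 tilt [-0.0001 -0.0001] M [ 0.02 -0.03  0.02]
t [0.5413 0.1821 0.15  ] shift [-0.2644  0.4429  0.0851] turn [-1.000e-04  1.000e-04 -1.494e-01]
```

```bash
python3 -m jog '[[-0.264,0.443,0.085,0,0,-0.149],[-0.264,0.443,0.085,0,0,-0.149],[-0.264,0.443,0.085,0,0,-0.149],[-0.264,0.443,0.085,0,0,-0.149],[-0.264,0.443,0.085,0,0,-0.149],[-0.264,0.443,0.085,0,0,-0.149],[-0.264,0.443,0.085,0,0,-0.149],[-0.264,0.443,0.085,0,0,-0.149],[-0.264,0.443,0.085,0,0,-0.149],[-0.264,0.443,0.085,0,0,-0.149]]' 1 40; python3 -c "
from go import *
st(A);to(A,-58,0,.12)"
```

```text
time_s: 2.03
tool_pos: [0.4772, 0.2624, 0.1674]
ee_rot: [0.777, 0.629, 0.0, -0.0]
force: [1.1, 0.2, 0.5]
finger_gap: -0.0001
t 2.03 x -137.4 y 65.3 z 167.4 mm | F 1.1 0.5 0.5 | gap -0.1 yaw-err -0.01 tilt [0.0006 0.0005] M [ 0.08 -0.07 -0.03]
t [0.5413 0.1821 0.12  ] shift [-0.0653  0.0794  0.0474] turn [ 0.0005 -0.0006 -0.0001]
```

```bash
python3 -m jog '[[-0.02,0.025,0,0,0,0],[-0.04,0.05,0.0,0,0,0],[-0.055,0.07,0.0,0,0,0],[-0.055,0.07,0.0,0,0,0],[-0.055,0.07,0,0,0,0]]'; python3 -c "
from go import *
st(A);to(A,-58,0,.08)
p=snapshot('scene');cv2.imwrite('pics/s1.png',crop(p['frame'],340,180,80,80,7));p=snapshot('top');cv2.imwrite('pics/t1.png',crop(p['frame'],220,165,80,80,7))"
```

```text
time_s: 2.45
tool_pos: [0.5341, 0.194, 0.1673]
ee_rot: [0.778, 0.628, -0.0, 0.0]
force: [-0.8, 0.7, 0.7]
finger_gap: 0.0001
t 2.45 x -67.5 y 10.2 z 167.3 mm | F -1.0 0.5 0.7 | gap 0.1 yaw-err -0.23 tilt [ 0.0002 -0.0005] M [ 0.05  0.05 -0.03]
t [0.5413 0.1821 0.08  ] shift [-0.0101  0.0095  0.0873] turn [ 0.0003  0.0005 -0.0041]
```

View pics/s1.png

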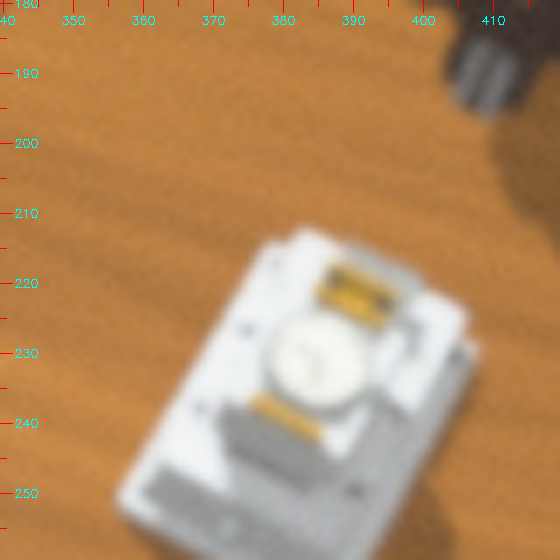

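View pics/t1.png

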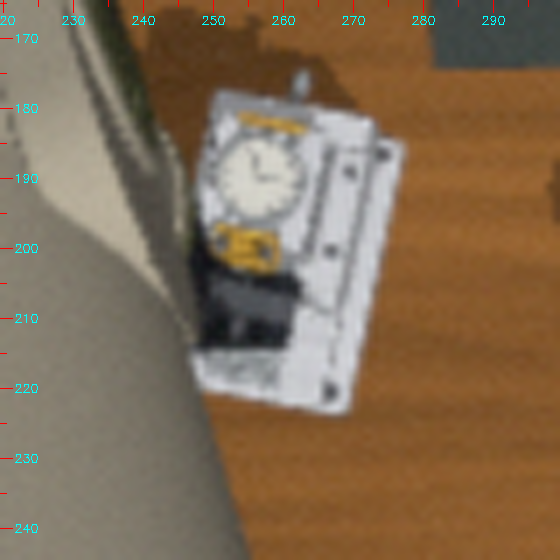

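```bash
python3 -c "
from go import *
st(A);to(A,-58,0,.08)
for n in('top','scene'):
  p=snapshot(n);s=sense();print(n,proj(p,s['tool_pos']-[0,0,.025]),proj(p,w(A,-58).tolist()+[.038]))
  cv2.imwrite('pics/%s2.png'%n,p['frame'][150:260,200:440])"
```

```text
t 2.55 x -69.5 y 12.7 z 167.2 mm | F -1.2 -0.2 0.0 | gap 0.2 yaw-err 0.05 tilt [-0.0006  0.0006] M [0.02 0.03 0.02]
t [0.5413 0.1821 0.08  ] shift [-0.0127  0.0116  0.0872] turn [-0.0007 -0.0004  0.0008]
top [[242.75061556 211.96633799]] [[254.40894506 214.73366866]]
scene [[408.27815494 197.56306987]] [[392.27498645 220.22043383]]
```

```bash
python3 -m jog '[[-0.012,0.01,0.02,0,0,0],[-0.0125,0.01,0.05,0,0,0],[-0.0125,0.01,0.08,0,0,0],[-0.0125,0.01,0.092,0,0,0],[-0.0125,0.01,0.092,0,0,0],[-0.0125,0.01,0.092,0,0,0]]'; python3 -c "
from go import *
st(A)
p=snapshot('scene');cv2.imwrite('pics/s3.png',crop(p['frame'],345,190,70,80,7))"
```

```text
time_s: 3.15
tool_pos: [0.54, 0.1823, 0.0756]
ee_rot: [0.777, 0.63, -0.0, -0.0]
force: [-0.0, 0.7, 0.4]
finger_gap: 0.0
t 3.15 x -59.3 y 0.0 z 75.6 mm | F -0.2 0.7 0.4 | gap 0.0 yaw-err 0.07 tilt [-0.0008 -0.0002] M [ 0.   -0.04  0.01]
```

View pics/s3.png

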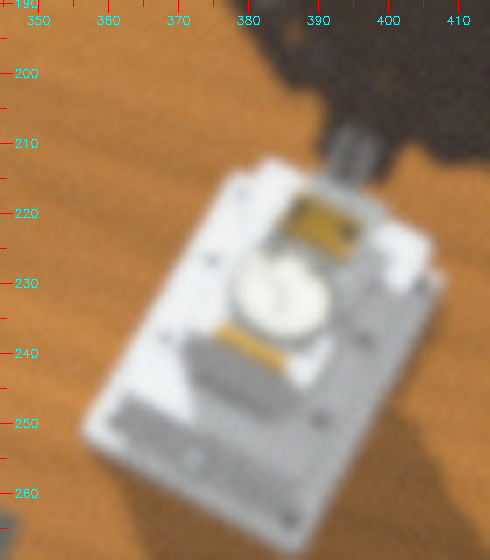

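The fingertips (about 394,214) stand directly above the pad. I'll press down by feel.

```bash
python3 -m jog '[[0,0,0.004,0,0,0],[0,0,0.008,0,0,0],[0,0,0.012,0,0,0],[0,0,0.013,0,0,0],[0,0,0.014,0,0,0],[0,0,0.015,0,0,0],[0,0,0.015,0,0,0]]'; python3 -c "
from go import *
st(A)"
```

```text
time_s: 3.78
tool_pos: [0.5403, 0.1814, 0.0602]
ee_rot: [0.777, 0.629, -0.0, -0.0]
force: [0.4, -0.7, -1.2]
finger_gap: -0.0002
t 3.78 x -58.8 y -0.8 z 60.2 mm | F 0.5 -0.6 -1.2 | gap -0.2 yaw-err -0.02 tilt [-0.0002 -0.0001] M [-0.06 -0.01  0.03]
```

```bash
python3 -m jog '[[0,0,0.001,0,0,0],[0,0,0.002,0,0,0],[0,0,0.0025,0,0,0],[0,0,0.0025,0,0,0]]'; python3 -c "
from go import *
st(A)"; python3 -m jog '[[0,0,0.0005,0,0,0],[0,0,0.001,0,0,0],[0,0,0.0015,0,0,0],[0,0,0.0015,0,0,0]]';python3 -c "
from go import *
st(A)
p=snapshot('scene');cv2.imwrite('pics/s4.png',crop(p['frame'],345,190,70,80,7))"
```

```text
time_s: 4.12
tool_pos: [0.5403, 0.1814, 0.0577]
ee_rot: [0.777, 0.629, -0.0, -0.0]
force: [-0.1, -0.6, 0.1]
finger_gap: 0.0
t 4.12 x -58.8 y -0.9 z 57.7 mm | F 0.1 -0.6 0.1 | gap 0.0 yaw-err -0.02 tilt [-0.0003 -0.0002] M [-0.01 -0.01  0.01]
time_s: 4.45
tool_pos: [0.5403, 0.1815, 0.0562]
ee_rot: [0.777, 0.629, -0.0, -0.0]
force: [0.7, 0.5, 0.8]
finger_gap: 0.0001
t 4.45 x -58.8 y -0.8 z 56.2 mm | F 0.6 0.6 0.8 | gap 0.1 yaw-err -0.02 tilt [-0.0002 -0.0001] M [ 0.05  0.01 -0.05]
```

View pics/s4.png

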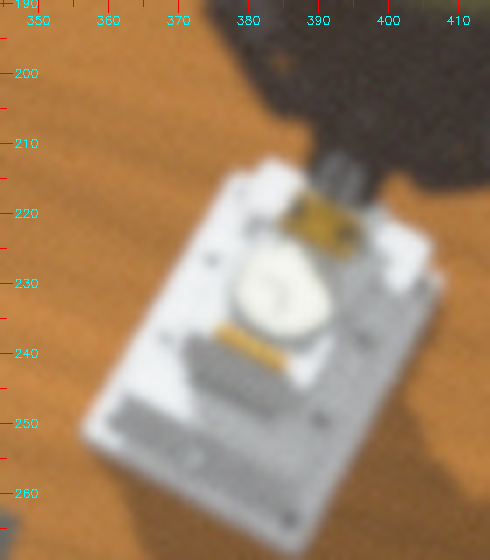

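```bash
python3 -m jog '[[0,0,0.001,0,0,0],[0,0,0.002,0,0,0],[0,0,0.002,0,0,0]]'; python3 -c "
from go import *
st(A)"; python3 -m jog '[[0,0,0.001,0,0,0],[0,0,0.002,0,0,0],[0,0,0.002,0,0,0]]';python3 -c "
from go import *
st(A)
p=snapshot('scene');cv2.imwrite('pics/s5.png',crop(p['frame'],345,190,70,80,7))"
```

```text
time_s: 4.75
tool_pos: [0.5402, 0.1814, 0.054]
ee_rot: [0.777, 0.629, -0.0, -0.0]
force: [-1.3, -0.2, -0.5]
finger_gap: -0.0001
t 4.75 x -58.9 y -0.9 z 54.0 mm | F -1.2 -0.5 -0.5 | gap -0.1 yaw-err -0.01 tilt [-0.0005 -0.0003] M [-0.03  0.01  0.02]
time_s: 5.0
tool_pos: [0.5402, 0.1814, 0.0521]
ee_rot: [0.777, 0.629, -0.0, -0.0]
force: [-0.5, 0.4, -0.8]
finger_gap: -0.0001
t 5.00 x -58.9 y -0.9 z 52.1 mm | F -0.6 0.3 -0.8 | gap -0.1 yaw-err -0.02 tilt [-0.0004 -0.0002] M [-0.02  0.    0.  ]
```

View pics/s5.png

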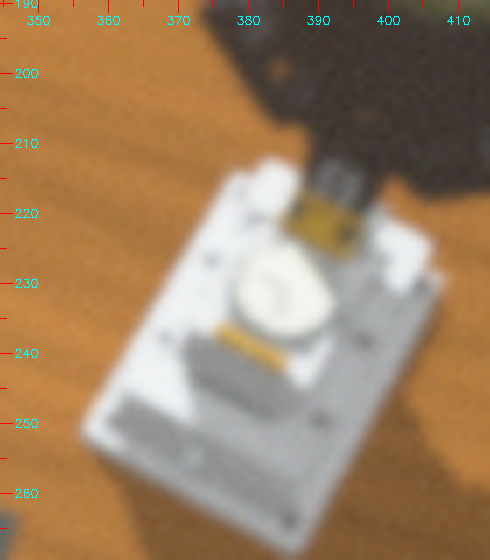

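```bash
python3 -c "
from go import *
st(A)
p=snapshot('top');cv2.imwrite('pics/t5.png',crop(p['frame'],225,165,60,70,8))
s=sense();print(s['force'],proj(p,s['tool_pos']-[0,0,.025]))
p=snapshot('scene');print(proj(p,s['tool_pos']-[0,0,.025]))
for i in range(3):
  print(sense()['force'].round(2)); snapshot('top')"
```

```text
t 5.05 x -58.8 y -0.8 z 52.2 mm | F 0.6 -0.2 0.3 | gap 0.1 yaw-err -0.02 tilt [-0.0003 -0.0001] M [-0.01  0.04 -0.04]
[ 0.61778515 -0.67794219  0.16789743] [[255.16502642 215.62992402]]
[[391.3446819  221.80326727]]
[ 0.23 -0.21  0.32]
[0.73 0.07 0.56]
[0.31 0.03 0.34]
```

View pics/t5.png

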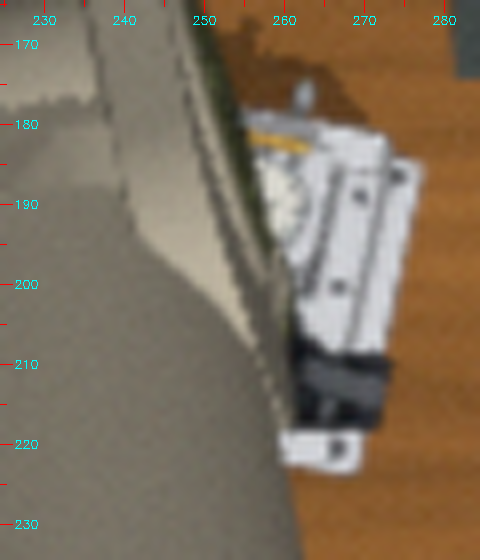

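```bash
for i in 1 2 3; do python3 -m jog '[[0,0,0.001,0,0,0],[0,0,0.001,0,0,0]]' >/dev/null; python3 -c "
from go import *
st(A)"; done
```

```text
t 5.47 x -58.8 y -0.8 z 51.2 mm | F -0.2 0.2 0.4 | gap 0.0 yaw-err -0.02 tilt [-0.0002 -0.0001] M [-0.01 -0.01 -0.02]
t 5.63 x -58.9 y -0.8 z 50.1 mm | F 0.7 0.5 0.8 | gap -0.1 yaw-err -0.02 tilt [-0.0003 -0.0001] M [0.06 0.04 0.04]
t 5.80 x -58.8 y -0.8 z 49.1 mm | F 0.1 0.5 0.2 | gap -0.0 yaw-err -0.02 tilt [-0.0003 -0.0001] M [-0.   -0.02  0.03]
```

Run:
```python
from fit import *
from go import w,A,sense,st
p=avg("scene",4);P["scene"]=p;s=sense()
x,y=s["tool_pos"][:2];z=s["tool_pos"][2]
parts=[(box(-11,11,-14.5,14.5,-25,0),R)]
draw("scene",(370,195,45,45,13),(x,y,np.deg2rad(-12)),parts,z,"pics/s6.png",p["avg"])
```

```text
(no output)
```

View pics/s6.png

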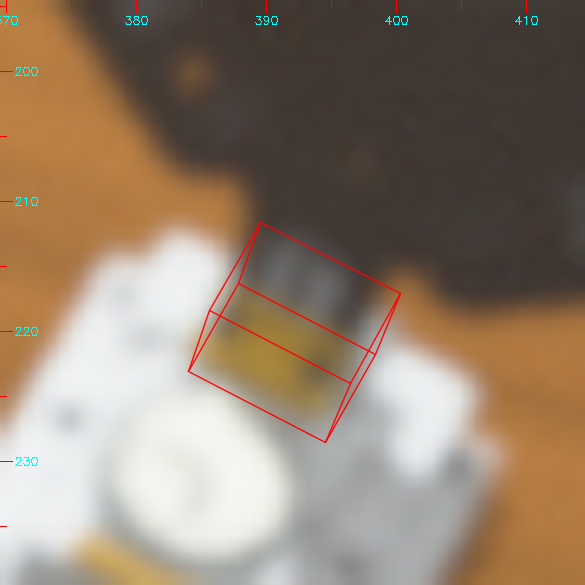

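Run:
```python
from fit import *
from go import w,A
img=np.zeros((400,640,3),np.uint8);img[150:260,200:440]=cv2.imread("pics/scene2.png")
x,y=w(A,-69.5,12.7)
parts=[(box(-11,11,-14.5,14.5,-25,-0),R),(box(-11,11,-14.5,14.5,-12,-11),G)]
draw("scene",(385,165,45,45,13),(x,y,np.deg2rad(-12)),parts,.1672,"pics/s7.png",img)
```

```text
(no output)
```

View pics/s7.png

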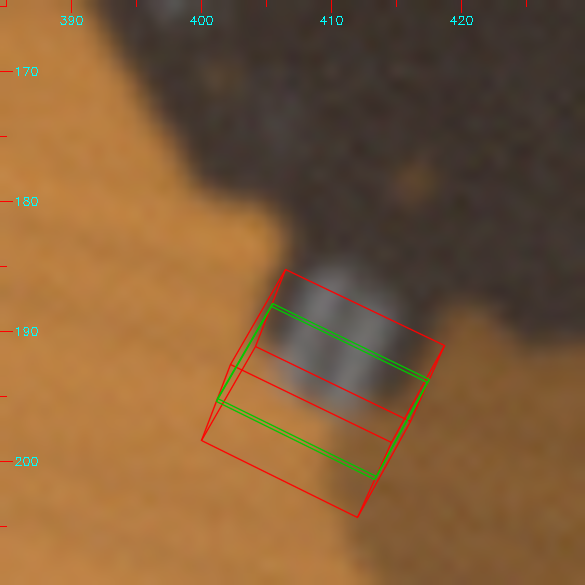

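Run:
```python
from fit import *
from go import w,A
img=np.zeros((400,640,3),np.uint8);img[150:260,200:440]=cv2.imread("pics/scene2.png")
x,y=w(A,-69.5,12.7)
parts=[(box(-38,38,-42.5,42.5,48,49),R),(box(-38,38,-42.5,42.5,60,61),G),(box(-11,11,-14.5,14.5,-12,-11),Bl),(box(-5,5,-14.5,14.5,-25,-24),Y)]
draw("scene",(370,150,65,60,9),(x,y,np.deg2rad(-12)),parts,.1672,"pics/s8.png",img)
```

```text
(no output)
```

View pics/s8.png

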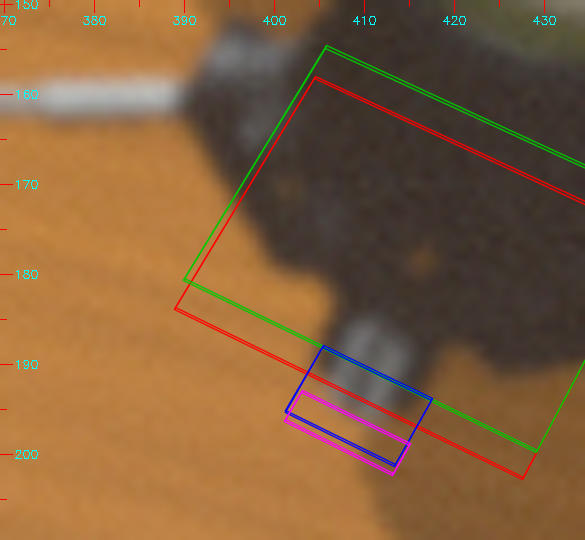

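```bash
python3 -m jog '[[0,-0.004,0,0,0,0],[0,-0.007,0,0,0,0],[0,-0.007,0.001,0,0,0],[0,-0.007,0.002,0,0,0],[0,-0.007,0.002,0,0,0]]'>/dev/null; python3 -c "
from go import *
st(A)"; for i in 1 2 3; do python3 -m jog '[[0,0,0.001,0,0,0],[0,0,0.001,0,0,0]]' >/dev/null; python3 -c "
from go import *
st(A)"; done
python3 - <<'E'
from h import *
p=snapshot("scene");f=crop(p["frame"],365,170,65,60,9)
cv2.imwrite("pics/s9.png",np.clip(f.astype(float)*1.8,0,255).astype(np.uint8))
E
```

```text
t 6.42 x -65.9 y -0.8 z 47.1 mm | F 0.2 0.4 -0.1 | gap 0.2 yaw-err -0.01 tilt [-0.0003 -0.0001] M [-0.04  0.03 -0.02]
t 6.58 x -65.7 y -0.8 z 46.1 mm | F -0.4 0.0 0.0 | gap 0.3 yaw-err -0.02 tilt [-0.0002 -0.0001] M [ 0.01 -0.01  0.01]
t 6.75 x -65.8 y -0.8 z 45.1 mm | F -0.3 -0.2 -0.3 | gap 0.3 yaw-err -0.02 tilt [-0.0003 -0.0001] M [-0.01  0.01  0.01]
t 6.92 x -65.8 y -0.8 z 44.1 mm | F -0.2 0.3 -0.3 | gap 0.0 yaw-err -0.02 tilt [-0.0003 -0.0001] M [-0.02 -0.04  0.02]
```

View pics/s9.png

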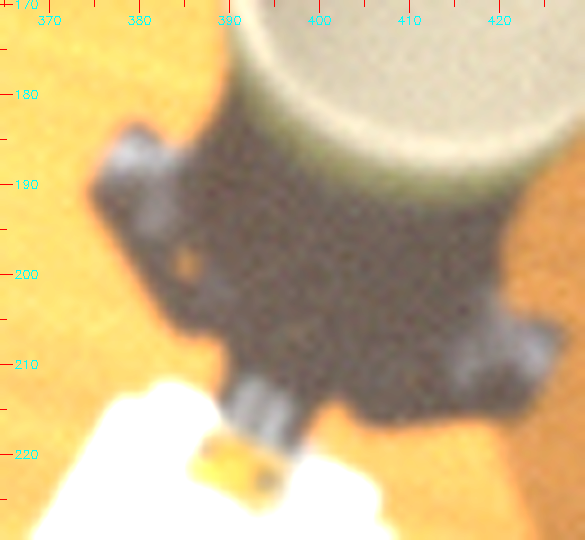

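Run:
```python
from go import *
p=snapshot("scene")
for fx in(-55,-66):
  for fy in(-15,13.7):
    for z in(.02,.03,.04,.06): print(fx,fy,z,proj(p,np.r_[w(A,fx,fy),z])[0].round(1))
```

```text
-55 -15 0.02 [385.  221.6]
-55 -15 0.03 [385.7 219.8]
-55 -15 0.04 [386.4 217.9]
-55 -15 0.06 [387.7 214.1]
-55 13.7 0.02 [395.5 227. ]
-55 13.7 0.03 [396.2 225.2]
-55 13.7 0.04 [397.  223.4]
-55 13.7 0.06 [398.6 219.7]
-66 -15 0.02 [387.  218.3]
-66 -15 0.03 [387.6 216.4]
-66 -15 0.04 [388.3 214.6]
-66 -15 0.06 [389.7 210.7]
-66 13.7 0.02 [397.4 223.6]
-66 13.7 0.03 [398.1 221.8]
-66 13.7 0.04 [398.9 220. ]
-66 13.7 0.06 [400.5 216.2]
```

Run:
```python
from fit import *
q=avg("scene",4);d=np.abs(q["avg"].astype(int)-P["scene"]["avg"]).max(2)
d=np.clip(d*3,0,255).astype(np.uint8)
a=crop(q["avg"],375,195,35,45,11);b=crop(cv2.cvtColor(d,cv2.COLOR_GRAY2BGR),375,195,35,45,11)
cv2.imwrite("pics/s10.png",np.hstack([a,b]))
```

```text
(no output)
```

View pics/s10.png

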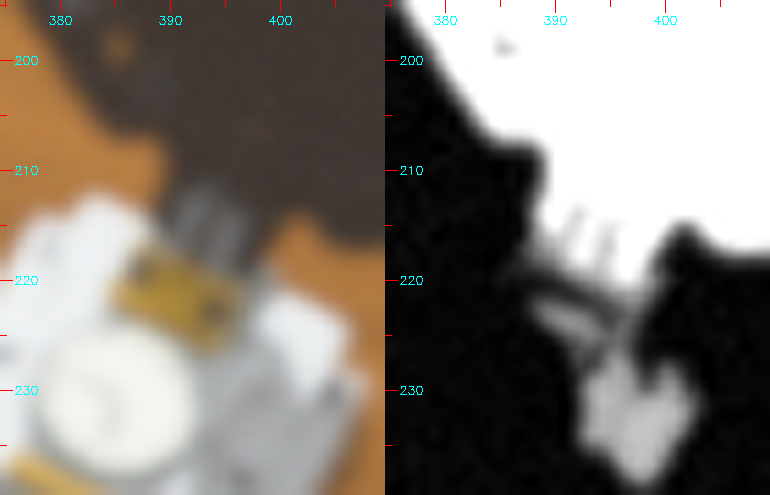

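```bash
for i in 1 2 3 4 5; do python3 -m jog '[[0,0,0.001,0,0,0],[0,0,0.001,0,0,0]]' >/dev/null; python3 -c "
from go import *
st(A)"; done
```

```text
t 7.38 x -65.8 y -0.8 z 43.2 mm | F 0.2 0.0 -0.4 | gap 0.1 yaw-err -0.02 tilt [-0.0002 -0.0001] M [-0.05  0.03  0.01]
t 7.55 x -65.8 y -0.8 z 42.1 mm | F 0.3 -0.3 -1.0 | gap 0.0 yaw-err -0.02 tilt [-0.0003 -0.0001] M [-0.   -0.   -0.04]
t 7.72 x -65.7 y -0.7 z 41.3 mm | F -0.2 -1.0 0.7 | gap 0.1 yaw-err -0.02 tilt [-0. -0.] M [-0.02 -0.03  0.03]
t 7.88 x -65.6 y -0.7 z 40.3 mm | F 0.0 -0.5 1.7 | gap 0.2 yaw-err -0.02 tilt [0.0002 0.    ] M [-0.   -0.01 -0.03]
t 8.05 x -65.6 y -0.7 z 39.3 mm | F 0.7 0.2 1.7 | gap -0.0 yaw-err -0.02 tilt [0.0002 0.    ] M [ 0.03 -0.08 -0.05]
```

```bash
for i in 1 2 3; do python3 -m jog '[[0,0,0.0005,0,0,0],[0,0,0.001,0,0,0]]' >/dev/null; python3 -c "
from go import *
st(A)"; done
python3 -c "
from go import *
p=snapshot('scene');cv2.imwrite('pics/s11.png',crop(p['frame'],345,190,70,80,7))"
```

```text
t 8.22 x -65.6 y -0.7 z 38.4 mm | F 0.9 -0.3 1.9 | gap -0.1 yaw-err -0.02 tilt [0.0002 0.0001] M [-0.04 -0.06 -0.  ]
t 8.38 x -65.6 y -0.7 z 37.3 mm | F 1.2 0.1 2.2 | gap 0.0 yaw-err -0.02 tilt [0.0002 0.    ] M [ 0.03 -0.07 -0.02]
t 8.55 x -65.6 y -0.7 z 36.4 mm | F 0.9 -0.3 1.7 | gap -0.1 yaw-err -0.02 tilt [0.0002 0.0001] M [-0.04 -0.09 -0.01]
```

View pics/s11.png

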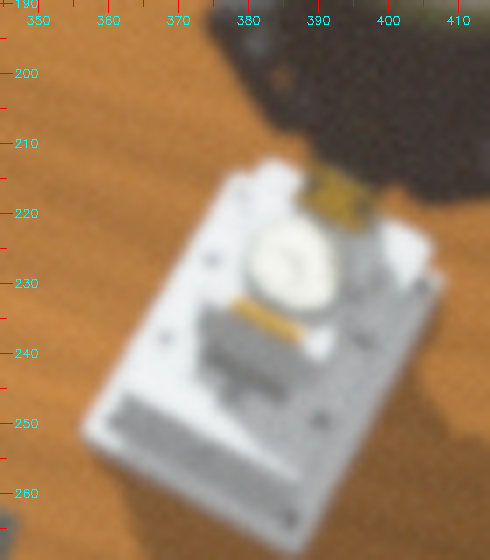

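```bash
python3 -m jog '[[0,-0.006,0,0,0,0],[0,-0.01,-0.005,0,0,0],[0,-0.01,-0.03,0,0,0],[0,-0.01,-0.065,0,0,0],[0,-0.01,-0.1,0,0,0],[0,-0.01,-0.1,0,0,0]]'  -1 30
python3 - <<'E'
from fit import *
from go import st,A
st(A)
P["scene"]=avg("scene",2);P["top"]=avg("top",2)
par=(.598,.170,np.deg2rad(-12))
b=[(box(-31,19,-22,22,14,44),G),(circ(-6,0,18,50),Bl),(circ(-11,0,18,50),R)]
draw("scene",SAw,par,b,.042,"pics/o5.png");draw("top",WA,par,b,.042,"pics/o6.png")
st(A)
E
```

```text
time_s: 9.1
tool_pos: [0.5266, 0.1863, 0.1435]
ee_rot: [0.777, 0.629, 0.005, 0.001]
force: [2.2, -0.1, 1.2]
finger_gap: 0.0726
t 9.10 x -73.2 y 1.1 z 143.5 mm | F 2.2 0.4 1.2 | gap 72.6 yaw-err -0.02 tilt [0.0089 0.0044] M [-0.07 -0.06  0.04]
t 9.30 x -76.8 y -1.0 z 135.5 mm | F 0.4 0.4 -0.3 | gap 85.2 yaw-err 0.01 tilt [-0.0017 -0.0005] M [0.02 0.05 0.06]
```

View pics/o5.png

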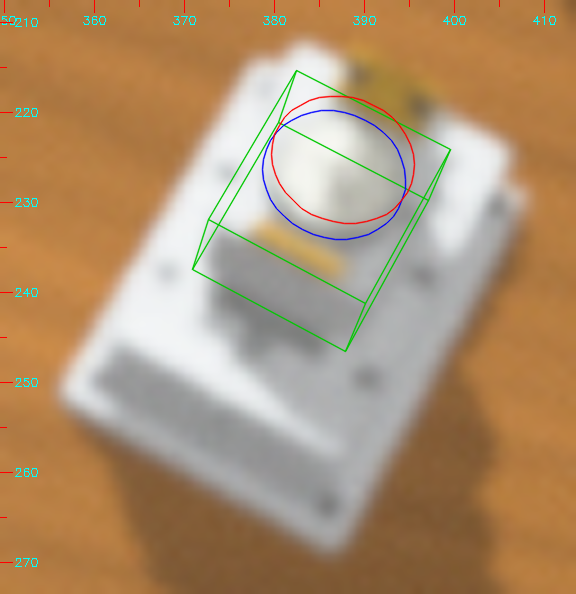

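View pics/o6.png

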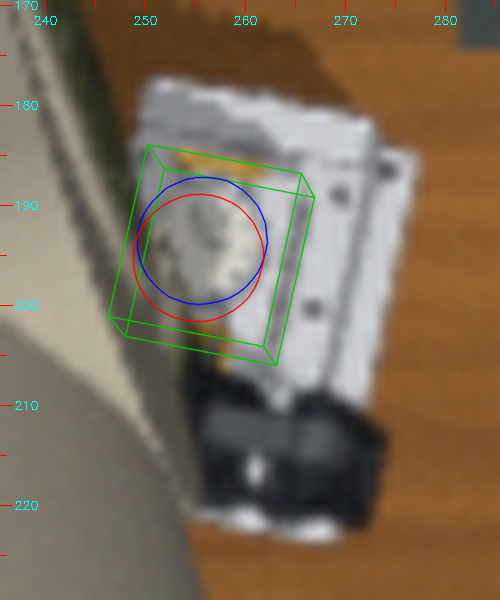

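Run:
```python
from fit import *
from go import st,A,w,sense
p=P["scene"]=avg("scene",2);s=sense();x,y,z=s["tool_pos"]
st(A)
b=[(box(-11,11,42.5,57,-25,-24),R),(box(-11,11,-57,-42.5,-25,-24),R),(box(-11,11,42.5,57,0,1),G),(box(-11,11,-57,-42.5,0,1),G),(box(-11,11,42.5,57,9,10),Y),(box(-11,11,-57,-42.5,9,10),Y)]
draw("scene",(360,160,80,60,9),(x,y,np.deg2rad(-12)),b,z,"pics/o7.png")
```

```text
t 9.40 x -76.8 y -1.2 z 134.8 mm | F 0.1 -0.5 -1.2 | gap 85.4 yaw-err -0.00 tilt [-0.0027 -0.0012] M [ 0.    0.   -0.03]
```

View pics/o7.png

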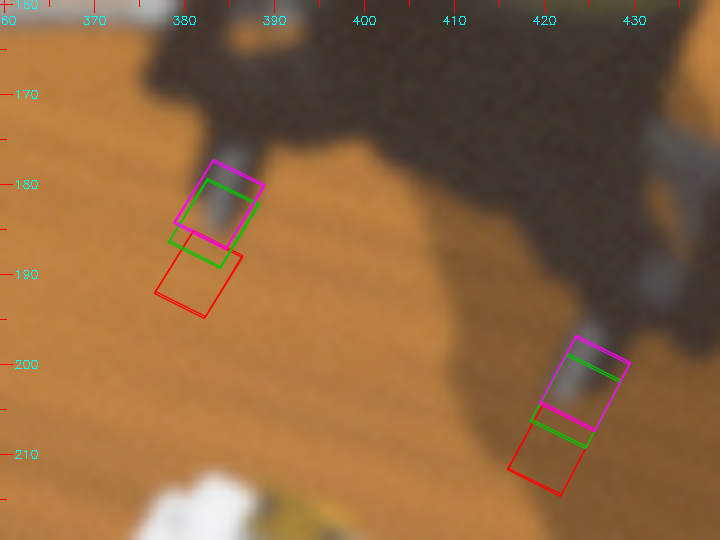

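```bash
python3 -m jog '[[0.001,0.03,0,0,0,0],[0.001,0.06,0,0,0,0],[0.001,0.072,0,0,0,0],[0.001,0.072,0.0,0,0,0],[0.001,0.072,0.0,0,0,0],[0.001,0.072,0.0,0,0,0]]'
python3 - <<'E'
from fit import *
from go import st,A
st(A)
p=snapshot("scene");cv2.imwrite("pics/s12.png",crop(p["frame"],340,160,80,85,7))
p=snapshot("top");cv2.imwrite("pics/t12.png",crop(p["frame"],220,160,80,75,7))
st(A)
E
```

```text
time_s: 9.9
tool_pos: [0.5931, 0.1713, 0.1352]
ee_rot: [0.777, 0.629, -0.001, -0.001]
force: [0.3, 0.4, 0.1]
finger_gap: 0.0851
t 9.90 x -5.1 y 0.3 z 135.2 mm | F 0.2 0.5 0.1 | gap 85.1 yaw-err 0.01 tilt [-0.0024 -0.0004] M [ 0.   -0.01  0.04]
t 10.00 x -5.0 y 0.6 z 135.9 mm | F -1.4 0.1 -0.5 | gap 85.3 yaw-err 0.05 tilt [-0.0013  0.0002] M [ 0.02  0.   -0.  ]
```

View pics/s12.png

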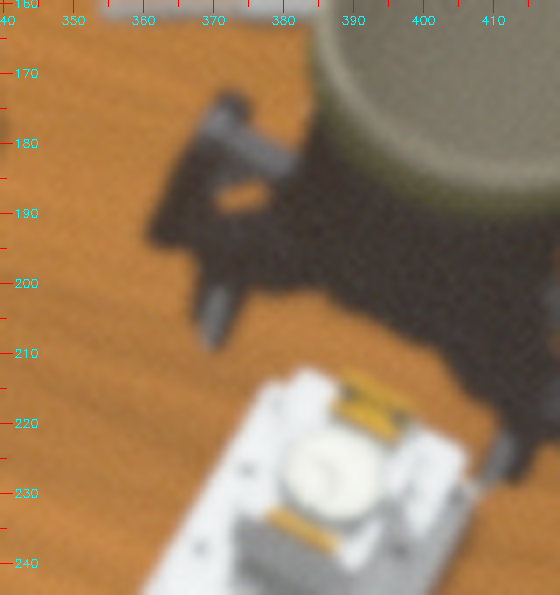

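View pics/t12.png

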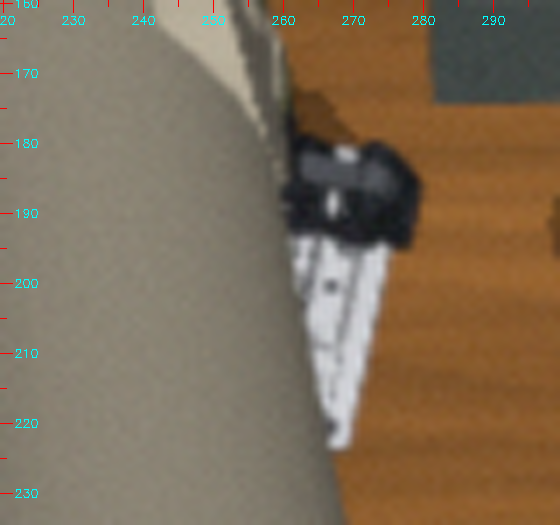

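```bash
python3 -m jog '[[0,0,0.03,0,0,0],[0,0,0.05,0,0,0],[0,0,0.06,0,0,0],[0,0,0.06,0,0,0],[0,0,0.06,0,0,0]]'
python3 - <<'E'
from fit import *
from go import st,A
st(A)
p=snapshot("scene");cv2.imwrite("pics/s13.png",crop(p["frame"],350,190,70,80,7))
st(A)
E
```

```text
time_s: 10.42
tool_pos: [0.594, 0.1713, 0.0766]
ee_rot: [0.777, 0.629, -0.0, -0.0]
force: [0.5, -0.6, 0.6]
finger_gap: 0.0856
t 10.42 x -4.2 y 0.4 z 76.6 mm | F 0.6 -0.5 0.6 | gap 85.6 yaw-err 0.01 tilt [-0.0007 -0.0001] M [-0.01 -0.   -0.01]
t 10.47 x -3.4 y 0.6 z 77.5 mm | F 0.2 -0.2 0.2 | gap 85.6 yaw-err 0.00 tilt [0.0011 0.0005] M [-0.    0.02  0.02]
```

View pics/s13.png

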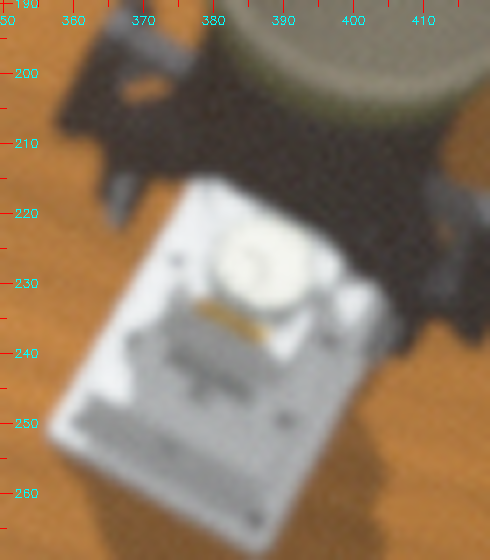

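Run:
```python
from go import *
p=snapshot("scene")
def inA(v):
    a=np.deg2rad(-12);d=v[:2]-A["o"];return (np.array([[np.cos(a),np.sin(a)],[-np.sin(a),np.cos(a)]])@d*1e3).round(1)
print("tips mid",inA(ray(p,386.5,229,.0865)),inA(ray(p,366.5,221,.0865)),inA(ray(p,406.5,239.5,.0865)),"watch",inA(ray(p,387.5,227,.092)))
st(A)
```

```text
tips mid [-3.8  1.9] [  1.9 -46.6] [-3.7 51.8] watch [-6.7  2. ]
t 10.52 x -3.0 y 0.7 z 77.9 mm | F 0.6 0.2 0.6 | gap 85.6 yaw-err -0.01 tilt [0.0021 0.0008] M [-0.02  0.01 -0.01]
```

```bash
python3 -m jog '[[0,-0.002,0.01,0,0,0],[0,-0.002,0.017,0,0,0],[0,-0.002,0.018,0,0,0],[0,-0.002,0.018,0,0,0],[0,-0.002,0.018,0,0,0]]'; python3 -c "
from go import *
st(A)"; python3 -m jog '[[0,0,0,0,0,0],[0,0,0,0,0,0],[0,0,0,0,0,0],[0,0,0,0,0,0]]' 0.3 20; python3 -c "
from go import *
st(A)"
```

```text
time_s: 10.93
tool_pos: [0.5924, 0.1714, 0.0582]
ee_rot: [0.777, 0.629, -0.0, -0.0]
force: [-0.1, 0.1, 0.6]
finger_gap: 0.0856
t 10.93 x -5.8 y 0.2 z 58.2 mm | F -0.2 0.1 0.6 | gap 85.6 yaw-err -0.02 tilt [-0.0004 -0.0002] M [ 0.03 -0.01 -0.03]
time_s: 11.27
tool_pos: [0.5927, 0.1716, 0.0587]
ee_rot: [0.777, 0.629, 0.0, 0.0]
force: [0.0, 1.1, -2.2]
finger_gap: 0.0439
t 11.27 x -5.5 y 0.4 z 58.7 mm | F -0.2 1.1 -2.2 | gap 43.9 yaw-err -0.02 tilt [0.0006 0.0004] M [ 0.07 -0.   -0.05]
```

```bash
python3 -m jog '[[0,0,0,0,0,0],[0,0,0,0,0,0],[0,0,0,0,0,0]]' 0.6 70
python3 - <<'E'
from fit import *
from go import st,A
st(A)
p=snapshot("scene");cv2.imwrite("pics/s14.png",crop(p["frame"],350,190,70,80,7))
st(A)
E
```

```text
time_s: 11.52
tool_pos: [0.5928, 0.1716, 0.0589]
ee_rot: [0.777, 0.629, 0.0, 0.0]
force: [-0.4, 0.0, 5.4]
finger_gap: 0.0432
t 11.52 x -5.4 y 0.5 z 58.9 mm | F -0.4 -0.1 5.4 | gap 43.2 yaw-err -0.02 tilt [0.0009 0.0004] M [ 0.11  0.11 -0.03]
t 11.57 x -5.3 y 0.5 z 58.9 mm | F -1.0 -0.1 6.0 | gap 42.9 yaw-err -0.02 tilt [0.001  0.0005] M [0.11 0.14 0.01]
```

View pics/s14.png

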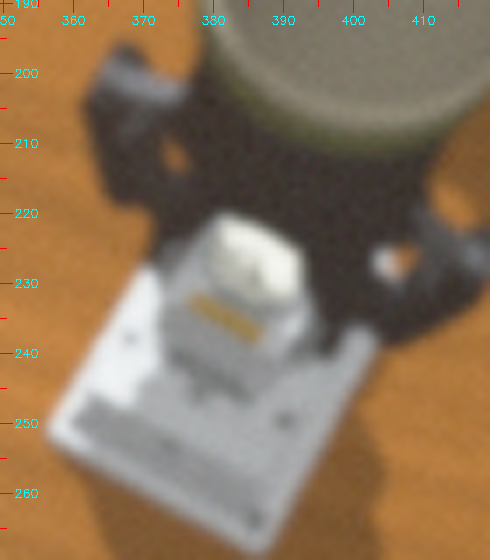

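```bash
python3 -m jog '[[0,0,-0.0007,0,0,0],[0,-0.003,-0.0007,0,0,0],[0,-0.007,-0.0007,0,0,0],[0,-0.011,-0.0007,0,0,0],[0,-0.015,-0.0007,0,0,0],[0,-0.015,-0.0007,0,0,0]]'; python3 -c "
from go import *
st(A)"
```

```text
time_s: 12.07
tool_pos: [0.5766, 0.1749, 0.0589]
ee_rot: [0.777, 0.629, -0.0, -0.0]
force: [-1.3, 0.6, 1.3]
finger_gap: 0.0427
t 12.07 x -22.0 y 0.3 z 58.9 mm | F -1.4 0.3 1.3 | gap 42.7 yaw-err 0.02 tilt [-0.0012  0.    ] M [0.2  0.16 0.01]
```

```bash
python3 -m jog '[[0,-0.006,0,0,0,0],[0,-0.012,0,0,0,0],[0,-0.018,0,0,0,0],[0,-0.024,-0,0,0,0],[0,-0.03,-0,0,0,0],[0,-0.03,-0,0,0,0]]'; python3 -c "
from go import *
st(A)
p=snapshot('scene');cv2.imwrite('pics/s15.png',crop(p['frame'],350,180,70,80,7))"; python3 -m jog '[[0,-0.006,-0.0003,0,0,0],[0,-0.012,-0.0003,0,0,0],[0,-0.018,-0.0003,0,0,0],[0,-0.024,-0.0003,0,0,0],[0,-0.03,-0.0003,0,0,0],[0,-0.034,-0.0003,0,0,0],[0,-0.034,-0.0003,0,0,0]]'; python3 -c "
from go import *
st(A)
p=snapshot('scene');cv2.imwrite('pics/s16.png',crop(p['frame'],350,180,70,80,7))"
```

```text
time_s: 12.57
tool_pos: [0.5464, 0.181, 0.0585]
ee_rot: [0.777, 0.63, -0.001, -0.001]
force: [0.3, 0.2, -3.0]
finger_gap: 0.0431
t 12.57 x -52.8 y 0.1 z 58.5 mm | F 0.3 0.2 -3.0 | gap 43.1 yaw-err 0.03 tilt [-0.0024 -0.0004] M [ 0.02  0.03 -0.01]
time_s: 13.2
tool_pos: [0.514, 0.1883, 0.0592]
ee_rot: [0.777, 0.63, -0.0, -0.0]
force: [-0.5, -0.1, -5.2]
finger_gap: 0.0429
t 13.20 x -86.0 y 0.4 z 59.2 mm | F -0.5 -0.2 -5.2 | gap 42.9 yaw-err 0.03 tilt [-0.0009  0.0001] M [ 0.    0.   -0.01]
```

View pics/s16.png

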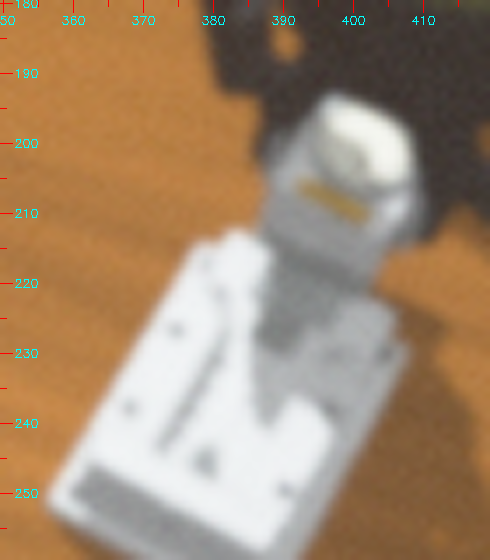

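```bash
python3 -m jog '[[0,0,-0.015,0,0,0],[0,0,-0.05,0,0,0],[0,0,-0.09,0,0,0],[0,0,-0.1,0,0,0],[0,0,-0.1,0,0,0]]'; python3 -c "
from go import *
st(A);st(B);to(B,-104.5,0,.15)
p=snapshot('scene');cv2.imwrite('pics/s17.png',crop(p['frame'],350,150,80,80,7))"
```

```text
time_s: 13.67
tool_pos: [0.5179, 0.1885, 0.1634]
ee_rot: [0.777, 0.629, 0.004, 0.001]
force: [0.6, 0.5, -4.6]
finger_gap: 0.0432
t 13.67 x -82.2 y 1.5 z 163.4 mm | F 0.5 0.7 -4.6 | gap 43.2 yaw-err -0.05 tilt [0.0072 0.0035] M [ 0.03 -0.06  0.02]
t 13.67 x -197.0 y 352.4 z 163.4 mm | F 0.3 0.7 -4.6 | gap 43.2 yaw-err 12.95 tilt [0.0072 0.0035] M [ 0.03 -0.06  0.02]
t [ 0.4528 -0.1699  0.15  ] shift [-0.3642  0.0111  0.0117] turn [ 0.0057 -0.0056  0.226 ]
```

View pics/s17.png

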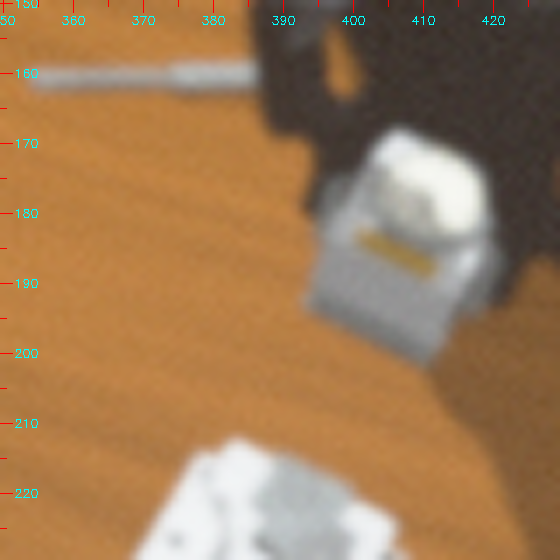

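```bash
python3 -m jog '[[-0.01,0,0,0,0,0.01],[-0.035,0,0,0,0,0.03],[-0.065,0,0,0,0,0.06],[-0.095,0.0,0,0,0,0.09],[-0.125,0,0,0,0,0.12],[-0.155,0,0,0,0,0.15],[-0.185,0.003,0,0,0,0.18],[-0.21,0.006,0,0,0,0.21],[-0.23,0.008,0,0,0,0.226],[-0.24,0.008,0,0,0,0.226]]'; python3 -c "
from go import *
st(B);to(B,-104.5,0,.12)"
```

```text
time_s: 14.55
tool_pos: [0.4707, -0.0525, 0.1572]
ee_rot: [0.845, 0.535, -0.002, -0.0]
force: [-0.3, 0.2, -3.4]
finger_gap: 0.043
t 14.55 x -137.9 y 114.0 z 157.2 mm | F -0.4 0.0 -3.4 | gap 43.0 yaw-err -0.30 tilt [-0.004  -0.0014] M [-0.1   0.    0.02]
t [ 0.4528 -0.1699  0.12  ] shift [-0.1137  0.0341  0.0375] turn [-0.003   0.003  -0.0053]
```

```bash
python3 -m jog '[[-0.02,0.006,0.003,0,0,0],[-0.045,0.014,0.01,0,0,0],[-0.07,0.022,0.02,0,0,0],[-0.09,0.028,0.03,0,0,0],[-0.1,0.032,0.035,0,0,0],[-0.1,0.032,0.035,0,0,0],[-0.1,0.032,0.035,0,0,0],[-0.1,0.032,0.035,0,0,0]]'; python3 -c "
from go import *
st(B);to(B,-104.5,0,.0735)
p=snapshot('scene');cv2.imwrite('pics/s18.png',crop(p['frame'],205,90,85,85,7))
p=snapshot('top');cv2.imwrite('pics/t18.png',crop(p['frame'],345,170,85,85,7));st(B)"
```

```text
time_s: 15.22
tool_pos: [0.4595, -0.1516, 0.1236]
ee_rot: [0.843, 0.538, -0.001, -0.001]
force: [0.4, 0.7, -3.4]
finger_gap: 0.0431
t 15.22 x -106.2 y 19.5 z 123.6 mm | F 0.1 0.8 -3.4 | gap 43.1 yaw-err 0.10 tilt [-0.0016  0.0005] M [ 0.04 -0.02 -0.01]
t [ 0.4528 -0.1699  0.0735] shift [-0.0195  0.0017  0.0501] turn [-0.0017  0.0002  0.0017]
t 15.32 x -105.8 y 19.9 z 124.2 mm | F 0.2 0.5 -4.6 | gap 42.8 yaw-err 0.15 tilt [-0.0003  0.0004] M [ 0.04 -0.04  0.05]
```

View pics/s18.png

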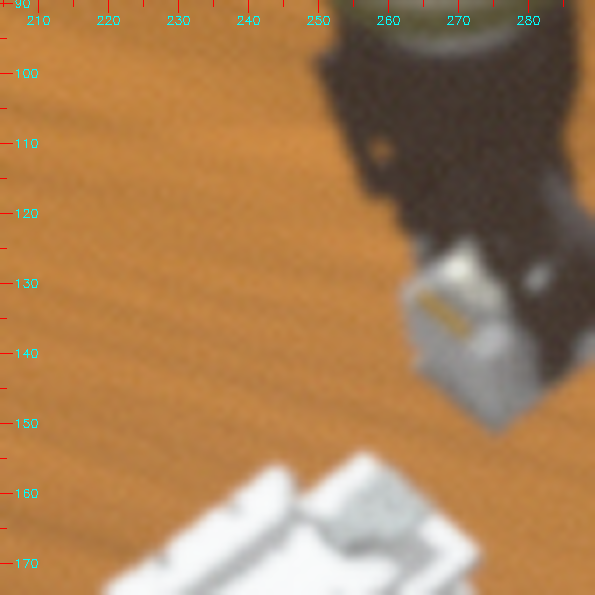

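View pics/t18.png

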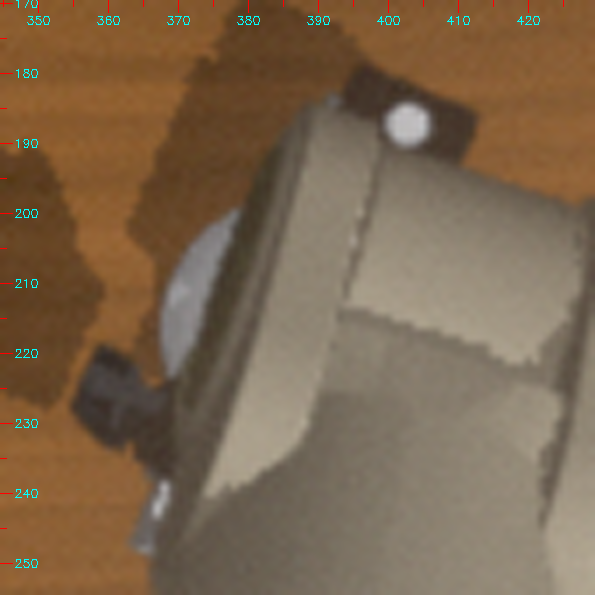

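```bash
python3 -m jog '[[-0.01,0.001,0,0,0,0],[-0.0198,0.001,0.01,0,0,0],[-0.0198,0.001,0.03,0,0,0],[-0.0198,0.001,0.045,0,0,0],[-0.0198,0.001,0.05,0,0,0],[-0.0198,0.001,0.05,0,0,0],[-0.0198,0.001,0.05,0,0,0]]'
python3 - <<'E'
from fit import *
from go import st,B,sense
st(B)
p=P["scene"]=avg("scene",3);s=sense();x,y,z=s["tool_pos"]
st(B)
# holder in frame of tool: origin at -5.5, z -16.5
b=[(box(-25.5+5,24.5+5-5.5+0.5,-22,22,-2.5,27.5),G),(box(-35.5,24.5,-28,28,-16.5,-14),R)]
draw("scene",(215,105,80,75,8),(x,y,np.deg2rad(-25)),b,z,"pics/o8.png")
E
```

```text
time_s: 15.9
tool_pos: [0.4526, -0.1713, 0.0748]
ee_rot: [0.843, 0.538, -0.0, 0.0]
force: [0.9, 0.1, -3.0]
finger_gap: 0.0429
t 15.90 x -104.1 y -1.3 z 74.8 mm | F 0.8 0.5 -3.0 | gap 42.9 yaw-err 0.05 tilt [ 0.0001 -0.0003] M [-0.   -0.01  0.01]
t 16.05 x -103.6 y -1.0 z 75.4 mm | F -0.4 0.5 -4.9 | gap 43.4 yaw-err 0.05 tilt [ 0.0018 -0.0003] M [-0.    0.02  0.01]
```

View pics/o8.png

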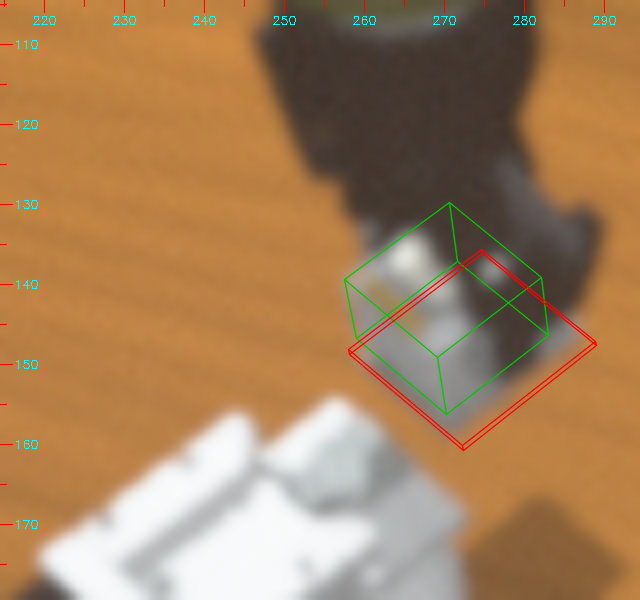

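```bash
python3 -m jog '[[0.0005,0.004,0.001,0,0,0],[0.001,0.01,0.002,0,0,0],[0.001,0.016,0.002,0,0,0],[0.001,0.022,0.002,0,0,0],[0.001,0.026,0.002,0,0,0],[0.001,0.026,0.002,0,0,0],[0.001,0.026,0.002,0,0,0]]'
python3 - <<'E'
from fit import *
from go import st,B,sense
st(B)
p=P["scene"]=avg("scene",3);s=sense();x,y,z=s["tool_pos"]
st(B)
b=[(box(-25.5+5,24.5,-22,22,-2.5,27.5),G),(box(-35.5,24.5,-22,22,-16.5,-14),R)]
draw("scene",(215,120,70,75,8),(x,y,np.deg2rad(-25)),b,z,"pics/o9.png")
cv2.imwrite("pics/s19.png",crop(p["avg"],215,120,70,75,8))
E
```

```text
time_s: 16.63
tool_pos: [0.4764, -0.1814, 0.0721]
ee_rot: [0.843, 0.537, -0.0, -0.0]
force: [-0.7, 0.1, -4.9]
finger_gap: 0.0431
t 16.63 x -78.2 y -0.4 z 72.1 mm | F -0.6 -0.2 -4.9 | gap 43.1 yaw-err 0.02 tilt [-0.0006 -0.0003] M [ 0.    0.05 -0.05]
t 16.78 x -78.7 y -0.3 z 72.2 mm | F 0.4 0.2 -4.6 | gap 43.1 yaw-err 0.03 tilt [-0.0005  0.0001] M [0.06 0.05 0.01]
```

View pics/s19.png

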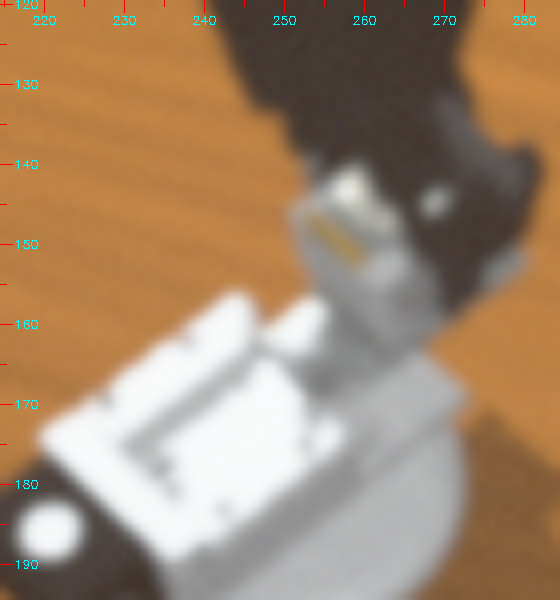

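View pics/o9.png

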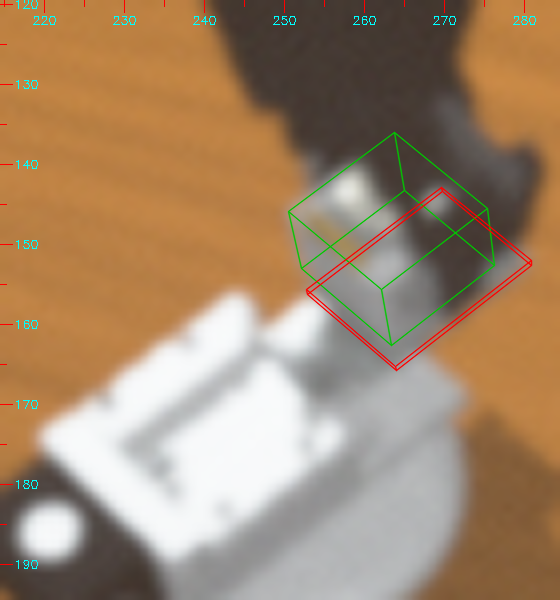

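```bash
python3 -m jog '[[0.0003,0.003,-0.0006,0,0,0],[0.0003,0.006,-0.0008,0,0,0],[0.0003,0.009,-0.0008,0,0,0],[0.0003,0.012,-0.0008,0,0,0],[0.0003,0.012,-0.0008,0,0,0]]' >/dev/null; python3 -c "
from go import *
st(B)";python3 -m jog '[[0,0.0015,0,0,0,0],[0,0.003,0,0,0,0],[0,0.0045,0,0,0,0],[0,0.006,0,0,0,0],[0,0.006,0,0,0,0]]' >/dev/null; python3 -c "
from go import *
st(B)"
```

```text
t 17.20 x -65.6 y 0.1 z 73.2 mm | F 1.0 0.0 -5.3 | gap 43.5 yaw-err 0.04 tilt [ 0.0005 -0.0004] M [-0.03 -0.02  0.01]
t 17.62 x -60.2 y 0.1 z 73.2 mm | F -1.0 0.5 -3.4 | gap 43.2 yaw-err 0.04 tilt [-0.0001 -0.0001] M [0.04 0.14 0.01]
```

```bash
for i in 1 2 3; do python3 -m jog '[[0,0.0015,0,0,0,0],[0,0.003,0,0,0,0],[0,0.004,0,0,0,0],[0,0.004,0,0,0,0]]' >/dev/null; python3 -c "
from go import *
st(B)"; done
```

```text
t 17.95 x -55.8 y 0.1 z 73.3 mm | F -0.1 0.4 -2.6 | gap 43.0 yaw-err 0.03 tilt [ 0.0008 -0.0004] M [-0.03 -0.1  -0.05]
t 18.28 x -52.1 y 0.1 z 73.2 mm | F 0.6 -0.8 -3.6 | gap 43.3 yaw-err 0.03 tilt [ 0.0002 -0.0003] M [-0.02 -0.11  0.01]
t 18.62 x -48.1 y 0.1 z 73.1 mm | F 0.1 -0.0 -2.8 | gap 43.1 yaw-err 0.03 tilt [ 0.0001 -0.0002] M [-0.09 -0.12  0.03]
```

```bash
for i in 1 2 3; do python3 -m jog '[[0,0.0015,0,0,0,0],[0,0.003,0,0,0,0],[0,0.004,0,0,0,0],[0,0.004,0,0,0,0]]' >/dev/null; python3 -c "
from go import *
st(B)"; done;  python3 -c "
from go import *
p=snapshot('scene');cv2.imwrite('pics/s20.png',crop(p['frame'],205,120,75,75,8))"
```

```text
t 18.95 x -44.1 y 0.1 z 73.1 mm | F 1.0 0.7 -2.5 | gap 43.1 yaw-err 0.03 tilt [ 0.0001 -0.0002] M [-0.05 -0.09  0.03]
t 19.28 x -40.2 y 0.1 z 73.1 mm | F 1.4 0.2 -3.3 | gap 43.0 yaw-err 0.03 tilt [ 0.0001 -0.0001] M [ 0.03 -0.11  0.08]
t 19.62 x -36.2 y 0.1 z 73.1 mm | F 1.2 -0.1 -5.2 | gap 43.0 yaw-err 0.04 tilt [ 0.     -0.0001] M [ 0.04 -0.05  0.  ]
```

View pics/s20.png

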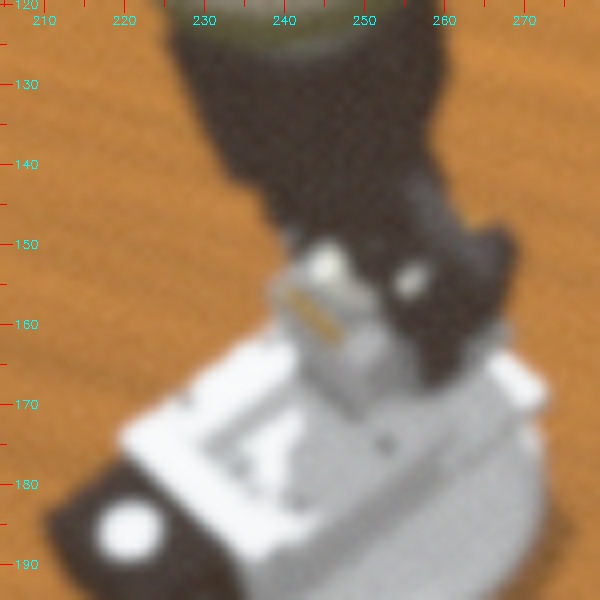

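```bash
for i in 1 2 3 4 5; do python3 -m jog '[[0,0.0015,0,0,0,0],[0,0.003,0,0,0,0],[0,0.004,0,0,0,0],[0,0.004,0,0,0,0]]' >/dev/null; python3 -c "
from go import *
st(B)"; done
```

```text
t 20.00 x -32.2 y 0.1 z 73.1 mm | F 0.7 0.8 -3.7 | gap 42.9 yaw-err 0.03 tilt [ 0.0001 -0.0001] M [-0.01 -0.02  0.03]
t 20.33 x -28.1 y 0.1 z 73.1 mm | F 0.7 0.4 -3.4 | gap 43.2 yaw-err 0.03 tilt [ 0.0001 -0.0002] M [ 0.03 -0.11 -0.03]
t 20.67 x -24.2 y 0.1 z 73.1 mm | F 1.0 -0.3 -4.5 | gap 42.9 yaw-err 0.03 tilt [ 0.0001 -0.0002] M [-0.01 -0.1  -0.01]
t 21.00 x -20.2 y 0.1 z 73.1 mm | F 0.5 0.2 -5.1 | gap 43.1 yaw-err 0.03 tilt [ 0.     -0.0002] M [ 0.05 -0.07  0.04]
t 21.33 x -16.1 y 0.1 z 73.1 mm | F 0.1 0.5 -4.0 | gap 42.9 yaw-err 0.03 tilt [ 0.0001 -0.0002] M [ 0.01 -0.08  0.02]
```

```bash
for i in 1 2 3 4 5; do python3 -m jog '[[0,0.001,0,0,0,0],[0,0.002,0,0,0,0],[0,0.002,0,0,0,0]]' >/dev/null; python3 -c "
from go import *
st(B)"; done
```

```text
t 21.58 x -14.3 y 0.1 z 73.1 mm | F 0.3 -0.1 -4.2 | gap 43.0 yaw-err 0.03 tilt [-0.     -0.0001] M [ 0.05 -0.03 -0.01]
t 21.83 x -12.2 y 0.1 z 73.1 mm | F 0.1 0.3 -4.5 | gap 42.6 yaw-err 0.03 tilt [ 0.     -0.0001] M [0.15 0.   0.04]
t 22.08 x -10.2 y 0.1 z 73.1 mm | F -0.0 0.2 -4.4 | gap 42.8 yaw-err 0.04 tilt [-0.     -0.0001] M [ 0.07  0.   -0.05]
t 22.33 x -8.2 y 0.1 z 73.1 mm | F -0.3 -1.2 -4.5 | gap 43.1 yaw-err 0.03 tilt [ 0.0001 -0.0002] M [0.12 0.03 0.03]
t 22.58 x -6.2 y 0.2 z 73.2 mm | F -0.8 0.4 -3.5 | gap 43.1 yaw-err 0.03 tilt [ 0.0002 -0.    ] M [ 0.25 -0.04  0.01]
```

```bash
for i in 1 2 3 4 5 6; do python3 -m jog '[[0,0.0005,0,0,0,0],[0,0.001,0,0,0,0],[0,0.001,0,0,0,0]]' >/dev/null; python3 -c "
from go import *
st(B)"; done;  python3 -c "
from go import *
p=snapshot('scene');cv2.imwrite('pics/s21.png',crop(p['frame'],205,120,75,75,8))"
```

```text
t 22.83 x -5.1 y 0.4 z 73.3 mm | F -0.6 0.3 -3.8 | gap 43.0 yaw-err 0.05 tilt [0.0004 0.    ] M [ 0.24 -0.09  0.  ]
t 23.08 x -4.3 y 0.2 z 73.2 mm | F -0.8 1.7 -4.3 | gap 43.0 yaw-err 0.04 tilt [0.0001 0.    ] M [ 0.33 -0.05  0.02]
t 23.33 x -3.8 y 0.1 z 73.0 mm | F -2.5 1.1 -2.7 | gap 42.8 yaw-err 0.03 tilt [-0.0009  0.0003] M [ 0.43  0.51 -0.01]
t 23.58 x -2.5 y -0.0 z 73.0 mm | F -2.6 0.9 -2.5 | gap 42.8 yaw-err 0.03 tilt [-0.0006  0.    ] M [0.44 0.56 0.02]
t 23.83 x -1.5 y 0.0 z 73.0 mm | F -2.8 1.6 -3.4 | gap 43.0 yaw-err 0.03 tilt [-0.0004 -0.0001] M [ 0.34  0.61 -0.02]
t 24.08 x -0.4 y -0.0 z 73.0 mm | F -3.8 -0.6 -4.2 | gap 43.1 yaw-err 0.02 tilt [-0.0003 -0.0001] M [0.32 0.62 0.01]
```

View pics/s21.png

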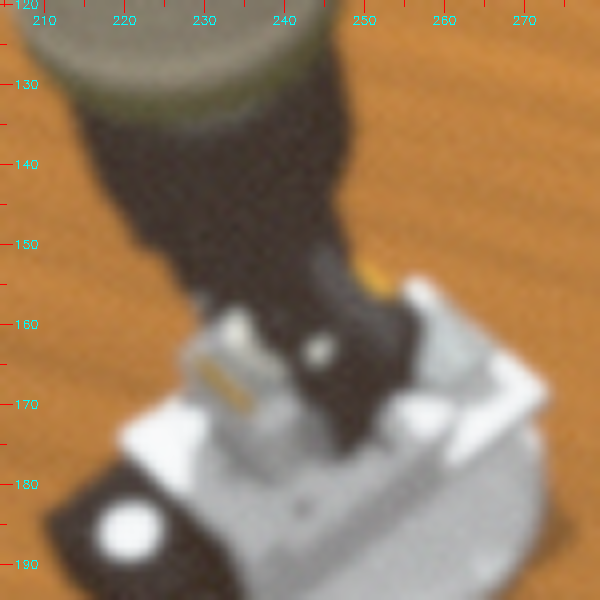

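```bash
for i in 1 2 3 4 5; do python3 -m jog '[[0,0.0005,0,0,0,0],[0,0.001,0,0,0,0],[0,0.001,0,0,0,0]]' >/dev/null; python3 -c "
from go import *
st(B)"; done
```

```text
t 24.38 x 0.6 y -0.0 z 73.0 mm | F -3.4 -0.3 -4.0 | gap 43.1 yaw-err 0.03 tilt [-0.0003 -0.0001] M [0.26 0.73 0.03]
t 24.63 x 1.6 y 0.0 z 73.0 mm | F -3.9 -0.5 -4.8 | gap 43.1 yaw-err 0.03 tilt [-0.0002 -0.0001] M [ 0.27  0.79 -0.  ]
t 24.88 x 2.7 y 0.2 z 73.1 mm | F -1.9 0.9 -3.9 | gap 43.0 yaw-err 0.04 tilt [0.0001 0.0001] M [ 0.39  0.69 -0.02]
t 25.13 x 3.8 y 0.3 z 73.2 mm | F -3.5 -0.0 -3.0 | gap 42.8 yaw-err 0.04 tilt [0.0002 0.    ] M [ 0.42  0.72 -0.01]
t 25.38 x 4.7 y 0.3 z 73.2 mm | F -3.7 -0.1 -3.1 | gap 43.4 yaw-err 0.04 tilt [0.0002 0.0001] M [0.54 0.71 0.  ]
```

```bash
for i in 1 2 3 4 5 6; do python3 -m jog '[[0,0.0003,0,0,0,0],[0,0.0005,0,0,0,0]]' >/dev/null; python3 -c "
from go import *
st(B)"; done
```

```text
t 25.55 x 5.1 y 0.3 z 73.2 mm | F -3.5 0.4 -4.0 | gap 43.0 yaw-err 0.04 tilt [0.     0.0001] M [0.56 0.76 0.03]
t 25.72 x 5.7 y 0.3 z 73.2 mm | F -2.9 1.3 -3.3 | gap 43.0 yaw-err 0.04 tilt [0.     0.0001] M [ 0.67  0.79 -0.01]
t 25.88 x 6.1 y 0.3 z 73.1 mm | F -3.8 1.5 -3.7 | gap 43.1 yaw-err 0.04 tilt [-0.      0.0001] M [ 0.7   0.75 -0.01]
t 26.05 x 6.6 y 0.2 z 73.1 mm | F -3.8 1.3 -2.5 | gap 43.0 yaw-err 0.04 tilt [-0.0001  0.0001] M [ 0.71  0.73 -0.01]
t 26.22 x 7.1 y 0.2 z 73.0 mm | F -3.5 0.7 -4.1 | gap 43.0 yaw-err 0.04 tilt [-0.0001 -0.0001] M [0.57 0.65 0.04]
t 26.38 x 7.5 y 0.1 z 73.0 mm | F -4.7 1.0 -4.1 | gap 42.9 yaw-err 0.03 tilt [-0.0003 -0.0001] M [0.56 0.59 0.03]
```

```bash
for i in 1 2 3 4 5 6; do python3 -m jog '[[0,0.0003,0,0,0,0],[0,0.0005,0,0,0,0]]' >/dev/null; python3 -c "
from go import *
st(B)"; done
```

```text
t 26.55 x 8.0 y 0.1 z 73.0 mm | F -4.1 0.8 -4.7 | gap 43.0 yaw-err 0.03 tilt [-0.0004 -0.    ] M [0.63 0.67 0.  ]
t 26.72 x 8.5 y 0.1 z 73.0 mm | F -3.2 1.2 -4.7 | gap 42.8 yaw-err 0.03 tilt [-0.0004 -0.    ] M [0.56 0.69 0.03]
t 26.88 x 8.8 y 0.1 z 73.0 mm | F -6.2 0.7 -4.0 | gap 42.9 yaw-err 0.03 tilt [-0.0008  0.0003] M [0.73 1.12 0.03]
t 27.05 x 8.8 y 0.1 z 73.0 mm | F -8.1 1.0 -1.0 | gap 43.3 yaw-err 0.03 tilt [-0.0017  0.0008] M [1.   1.62 0.02]
t 27.22 x 8.8 y 0.1 z 73.0 mm | F -11.5 1.1 1.3 | gap 42.9 yaw-err 0.03 tilt [-0.0025  0.0013] M [1.25 1.97 0.05]
t 27.38 x 8.9 y 0.1 z 73.0 mm | F -13.6 0.3 3.0 | gap 43.1 yaw-err 0.03 tilt [-0.0034  0.0019] M [1.48 2.42 0.06]
```

```bash
python3 -m jog '[[0,-0.001,0,0,0,0],[0,-0.002,0,0,0,0],[0,-0.003,0,0,0,0],[0,-0.003,0,0,0,0]]'>/dev/null; python3 -c "
from go import *
st(B)"; for i in 1 2 3; do python3 -m jog '[[0,-0.0003,0,0,0,0],[0,-0.0005,0,0,0,0],[0,-0.0005,0,0,0,0]]' >/dev/null; python3 -c "
from go import *
st(B)"; done
```

```text
t 27.72 x 7.5 y 0.1 z 73.1 mm | F -3.0 1.4 -5.7 | gap 42.7 yaw-err 0.03 tilt [-0.0001 -0.0001] M [ 0.53  0.65 -0.03]
t 27.97 x 7.1 y 0.1 z 73.1 mm | F -3.9 0.6 -6.1 | gap 43.1 yaw-err 0.03 tilt [-0.0001 -0.0001] M [ 0.5   0.58 -0.04]
t 28.22 x 6.9 y 0.1 z 73.1 mm | F -2.0 1.2 -7.6 | gap 42.9 yaw-err 0.03 tilt [ 0.0004 -0.0004] M [ 0.31  0.14 -0.  ]
t 28.47 x 6.7 y 0.3 z 73.3 mm | F 2.3 1.1 -9.1 | gap 43.1 yaw-err 0.04 tilt [ 0.0012 -0.0006] M [ 0.1  -0.54  0.02]
```

```bash
python3 -m jog '[[0,0.0005,0,0,0,0],[0,0.0007,0,0,0,0],[0,0.0007,0,0,0,0]]' - 20 >/dev/null; python3 -c "
from go import *
st(B)"; python3 -m jog '[[0,0,0,0,0,0],[0,0,0,0,0,0],[0,0,0,0,0,0],[0,0,0,0,0,0],[0,0,0,0,0,0]]' -1 20; python3 -c "
from go import *
st(B)"
```

```text
t 28.72 x 6.9 y 0.3 z 73.3 mm | F -0.6 0.9 -5.9 | gap 42.8 yaw-err 0.04 tilt [0.0001 0.0002] M [ 0.43 -0.04 -0.06]
time_s: 29.13
tool_pos: [0.554, -0.2172, 0.0736]
ee_rot: [0.843, 0.537, 0.0, 0.0]
force: [0.6, 0.5, 0.2]
finger_gap: 0.0853
t 29.13 x 7.2 y -0.0 z 73.6 mm | F 0.3 0.7 0.2 | gap 85.3 yaw-err 0.02 tilt [ 0.0009 -0.0004] M [-0.05 -0.01 -0.01]
```

Released. I'll lift straight up and then move clear so I can look.

```bash
python3 -m jog '[[0,0,-0.01,0,0,0],[0,0,-0.035,0,0,0],[0,0,-0.07,0,0,0],[0,0,-0.1,0,0,0],[0,0,-0.11,0,0,0],[0,0,-0.11,0,0,0]]'; python3 -m jog '[[0.03,0,-0.02,0,0,0],[0.06,0,-0.05,0,0,0],[0.09,-0.02,-0.06,0,0,0],[0.12,-0.04,-0.06,0,0,0],[0.15,-0.05,-0.06,0,0,0],[0.18,-0.05,-0.06,0,0,0],[0.2,-0.05,-0.06,0,0,0],[0.2,-0.05,-0.06,0,0,0],[0.2,-0.05,-0.06,0,0,0]]'
python3 - <<'E'
from fit import *
from go import st,B
st(B)
for n in("scene","top"): P[n]=avg(n,2)
pr=(.5475,-.2141,np.deg2rad(-25))
cv2.imwrite("pics/f1.png",crop(P["scene"]["avg"],200,120,80,85,7));cv2.imwrite("pics/f2.png",crop(P["top"]["avg"],355,170,75,75,8))
cv2.imwrite("pics/f3.png",P["scene"]["avg"])
E
```

```text
time_s: 29.63
tool_pos: [0.5555, -0.218, 0.1875]
ee_rot: [0.843, 0.537, 0.002, 0.003]
force: [0.6, -0.4, 0.7]
finger_gap: 0.0852
time_s: 30.38
tool_pos: [0.5926, -0.0127, 0.2417]
ee_rot: [0.842, 0.539, -0.001, -0.001]
force: [-0.0, -1.3, 0.2]
finger_gap: 0.0851
t 30.38 x -44.3 y 201.6 z 241.7 mm | F 0.6 -1.2 0.2 | gap 85.1 yaw-err 0.21 tilt [-0.0023 -0.0003] M [-0.07 -0.07 -0.04]
```

View pics/f1.png

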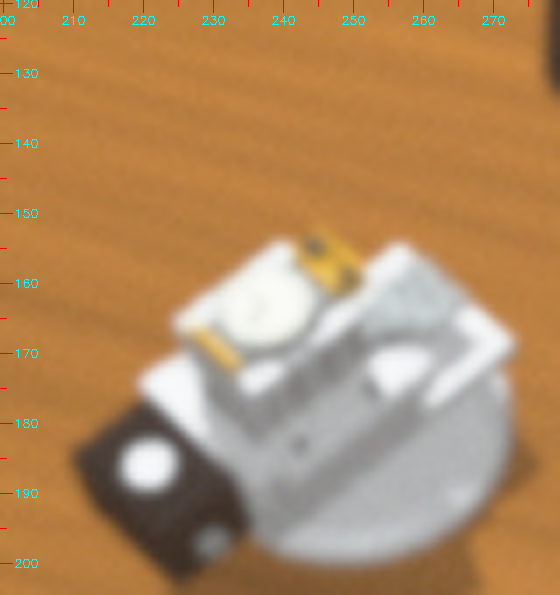

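View pics/f2.png

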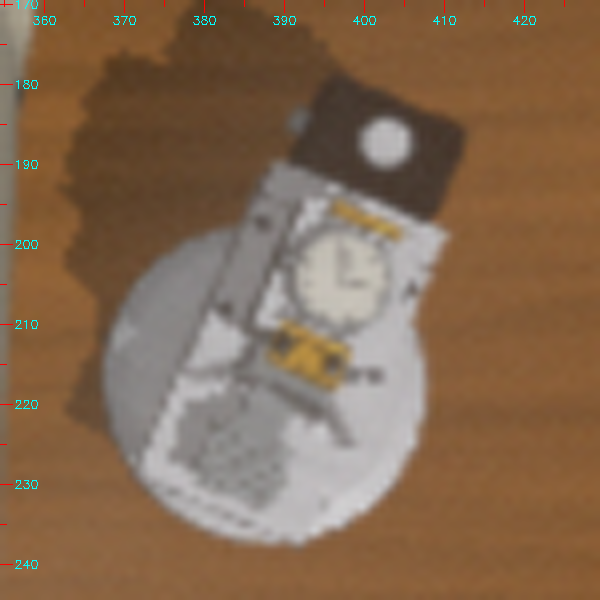

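View pics/f3.png

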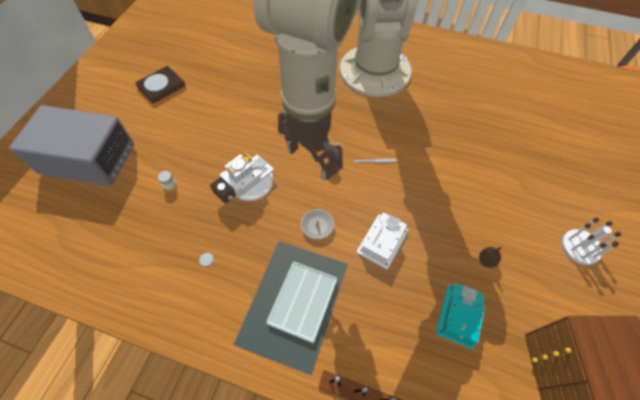

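Run:
```python
from go import *
a=np.deg2rad(-25)
for n,u,v in(("scene",237.5,163.3),("top",396.5,204)):
    p=snapshot(n);d=ray(p,u,v,.106)[:2]-B["o"];print(n,(np.array([[np.cos(a),np.sin(a)],[-np.sin(a),np.cos(a)]])@d*1e3).round(1))
```

```text
scene [6.1 0.2]
top [6. 1.]
```

Both cameras put the watch at x of about 6 mm, where I expected about 6.4 mm from the latch feel. It is home and hasn't been pushed back to -11 mm.

```bash
python3 -c "
from workcell import *
print(sense()['time_s'],close_job())"
```

```text
the job is handed in; nothing more can be done
30.6833 None
```

The watch holder is latched in the timing stand with the round foot, and the job was handed in at 30.7 s with the gripper open and about 0.2 m clear.

**What I did:** I pressed stand_a's catch with the shut fingertips until the holder sprang free. I then gripped the holder's body, drew it straight out along the dovetail and slid it into stand_b by feel. The ejector was met about 11 mm before home. The firm stop came at about 1.8 mm past home, and the force I read there peaked at about 14 N.

**Checks:**
- **Catch:** before letting go, I drew the holder back gently and it held at the home position. The force on the gripper turned from a push to about 2 N of pull. I felt this latch but did not see or read the catch itself.
- **Position:** after release, both cameras put the watch about 6 mm along stand_b's track, against about 6.4 mm expected.
- **Other things:** in the last scene picture everything in view looked where it was, the turquoise look-alike included. The loupe and screwdriver were hidden behind the arm there, so I did not confirm those two.

**Disagreement:** the fingertips did not match the description. The shut fingertips met the pad only about 3.5 mm ahead of the TCP, where the text says 25 mm. The pictures agreed with the contact, so I set the grip height from the contact and the pictures.

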